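# Unlatch the die cutter's access panel and take out its scrap bin

## Task

The scrap bin inside the table-top die cutter has to come out for emptying. With the panel still shut, turn both of its wing-headed quarter-turn fasteners all the way to unlocked, swing the panel up and back until it stands upright and stays there, then lift the scrap bin out by its handle and set it down, without dropping it, upright in the middle of the cork mat, leaving the panel open. Leave the glue stick, tape roll and paint jar where they are.

Things in the scene. Friction and masses are not known exactly. Their poses are not given: they have to be found in the camera images.
- machine: White table-top die cutter, fixed, body 260 deep (x) x 320 wide (y) x 115 mm high, an aluminium access panel covering its top. Origin: centre of its underside, on the table; x from its front (robot's side) to its back, y to its left, z up. Inside is an open bay, floor 12 mm above the table: scrap bin in the front half, two rollers in the rear half. Walls 12 mm at front and sides; thin feed trays stick out 70 mm at the front, 50 mm at the back, 45 mm up.
- panel (a joint): Access panel angle, rad: 0 shut (flat on the machine), grows as its front edge swings up and back, 1.57 upright, stop at 1.75. The hinge is stiff (0.7 N m friction, plus about 0.4 N m of weight when shut): the panel stays where it is left; about 6 N lifts it at the handle. It cannot open while either fastener is locked.
- panel_hinge (a point): Middle of the panel's hinge line, which runs along the machine's y axis, 95 mm behind the machine's origin and 119 mm above the table. Does not move with the panel. The panel is 6 mm thick (its faces 116 and 122 mm above the table when shut), 300 mm wide and reaches 220 mm forward of the hinge line.
- panel_handle (a point): Middle of the panel's steel bar handle: round bar 11 mm thick, 90 mm long along the hinge direction, on two posts, its centre line 36 mm off the panel's outer face. When shut it lies 205 mm in front of the hinge line and 39 mm above it, between the fasteners, 20 mm nearer the front edge. Moves with the panel; y along the bar, z out of the outer face.
- latch_left (a joint): Turn of the left (machine's +y) fastener, rad: 0 locked (wing points front to back, square to the panel's front edge), 1.57 fully unlocked at its stop (wing parallel to the front edge). Unlocks anticlockwise seen from above. Its cam under the panel leaves its strike at about 1.2. Friction 0.06 N m; stays where it is left.
- latch_right (a joint): The same for the right (machine's -y) fastener; it also unlocks anticlockwise from above.
- latch_left_grip (a point): Point on the left fastener's turning axis, in the wing, 26 mm above the panel's outer face. The black wing is 42 mm long, 9 mm thick, from 9 to 37 mm above the panel, over a round boss of 22 mm. The point's x axis lies along the wing, z out of the panel. It is 105 mm to the machine's +y side of the machine's middle, 185 mm in front of the hinge line.
- latch_right_grip (a point): The same point of the right fastener, 105 mm to the machine's -y side of the machine's middle, also 185 mm in front of the hinge line.
- bin: Loose grey open-topped scrap bin, 100 (x) x 150 (y) x 60 mm high, 0.15 to 0.31 kg, empty, standing in the bay under the panel. Origin: centre of its underside. A straight handle bar bridges it along its x axis above the middle: 100 mm long, 14 mm wide (y), from 72 to 88 mm above the underside.
- bin_grip (a point): Middle of the bin's handle bar, 80 mm above the bin's underside; axes as the bin.
- mat: Cork mat fixed on the table, 190 (x) x 200 (y) x 4 mm thick, on the machine's right. Origin: centre of its underside, on the table.
- glue_stick: Bystander: upright white glue stick, 28 mm thick, 95 mm tall, standing beside the machine's right wall. Origin: centre of its underside.
- tape_roll: Bystander: paper tape roll lying flat, 90 mm across, 24 mm high, beside the machine's left wall. Origin: centre of its underside.
- paint_jar: Bystander: lidded glass jar, 60 mm across, 85 mm tall, beyond the mat on the right. Origin: centre of its underside.

How it is judged (in metres and radians):
On the way, in this order (a step that is already met when the one before it is completed fails the run):
1. both fasteners are turned to unlocked while the panel is still shut (value of joint each of latch_left, latch_right above 1.25 rad and value of joint panel below 0.1 rad), for 0.1 s.
2. the panel is swung up to upright (value of joint panel above 1.4 rad), for 0.2 s.
3. the bin is lifted out, clear of the machine (height (world z) of bin above 0.115 m), for 0.05 s.
At the end, for the whole second after the job is handed in: The bin stands upright (within 0.1 rad) and at rest on the cork mat, its centre within 40 mm of the mat's; the panel is open beyond 1.35 rad and both fasteners are unlocked beyond 1.2 rad (value of joint panel above 1.35 rad and value of joint each of latch_left, latch_right above 1.2 rad and horizontal distance between bin and mat below 0.04 m and height (world z) of bin below 0.012 m and angle between bin's own z axis and vertical below 0.1 rad and linear speed of bin below 0.02 m/s); the robot touches nothing.
It fails at once if the bin is dropped (falling free of the fingers, faster than 0.5 m/s) (linear speed of bin above 0.5 m/s and contact force between bin and the fingers below 0.05 N).
It fails at once if the glue stick is moved by more than 30 mm (distance of glue_stick from where it was at the start of the episode above 0.03 m).
It fails at once if the tape roll is moved by more than 30 mm (distance of tape_roll from where it was at the start of the episode above 0.03 m).
It fails at once if the paint jar is moved by more than 30 mm (distance of paint_jar from where it was at the start of the episode above 0.03 m).
It also fails if it takes over 72 s, if anything falls off the work surface, if the arm or the gripper's body presses on something with over 40 N, if the wrist force passes 120 N, or if a joint passes its speed limit or range.

## Robot

A 6-joint arm with a two-finger parallel gripper is mounted at the origin on the work surface. World frame = base frame: x ahead of the robot, y to its left, z up, the work surface at z = 0. Lengths are in m, angles in degrees, forces in N, time in s.
With the tool pointing down it reaches from about 0.4 to 0.825 m from the base axis. Payload 7 kg.
Tool frame: the origin (TCP) lies on the centre line of the jaws, within the pads' length; the fingertips stand 17 mm ahead of it and the grasp point (between the pads) lies 2 mm behind it; y points along the fingers, z is the direction in which the jaws open and shut, and the axes are right-handed (so a half turn about y gives the same grasp; the last joint's range is limited). The gripper opens to 88 mm and grips with 3 to 60 N. Pads are 19 mm wide; open, the fingers measure 130 mm over their backs; the gripper's body (78 mm by 193 mm) begins 47 mm behind the grasp point.
Start: joints at [81.022, 20.546, 0.682, 0, -70.136, -16.507], TCP at [0.29, 0.609, 0.244] pointing down, gripper open.
Joint ranges: [-176.03, 176.03], [-82.01, 121.73], [-58.28, 71.71], [-173.87, 95.51], [-174.79, -0.11], [-173.66, 173.66]. Speed limits (degrees/s): [136.94, 136.94, 172.46, 180, 180, 180].

## Interface

Orientations are given as [roll, pitch, yaw] about the fixed x, y, z axes, in that order (R = Rz(yaw) Ry(pitch) Rx(roll)).
In Python, from plant import r, capture, camera_info gives the robot as it stands. The module is installed in compiled form; this text tells all that it offers.
- The arm moves only by the tool apply_moves, never from a script. Its argument "deltas" is a list of rows, each an object of numbers: "tx", "ty", "tz": the shift along the tool's x, y, z in m; "turn": the turn about the tool's y in rad; "gripper": the finger opening in m, from 0 to 0.0876. A call has 1 to 5 rows; each row is the pose to reach, as a shift and turn from the pose commanded when the call began, along the tool's axes at that moment; what a row does not reach only later rows make up. A row lasts 1/10 s, in which the tool goes at most 50 mm and 8.59 degrees, less where a joint would pass 70% of its speed; a pose out of reach is approached as far as the arm can. A call with a gripper value outside its range is refused whole. The fingers move at their own pace and stop on an object; "newtons" is the grip in N (left out, the last holds). Time passes only in rows, so rows that repeat a pose let the fingers close. It gives the time, the measured TCP pose, the force and the opening at its end, in the units of the state.
- r.get_state(): the state, without advancing time (a new reading comes with each control period).
- capture(name): name is "side" or "top"; returns (picture, depth): 384x512x3 uint8, red, green, blue; 384x512 float32, m along the optical axis (not along the pixel's ray), 0 where there is no reading.
- camera_info(name): a dict with "K" (3x3 intrinsics, pixels), "eye" and "orientation" of the camera in the world. Camera axes: x right, y up, looking along -z (the intrinsics and any distortion apply to the point x, -y, -z); pixel columns grow to the right and rows downward; lengths in m; the calibration is good to about 2 mm. A picture is of the moment at which its call begins. camera_info takes no time and is no camera call.
- r.close_job(): hands the job in, once; it reports no verdict.
The state is a dict: "time_s": time; "joints": joint angles; "qd": joint speeds; "joint_torque": joint torques, N m; "tcp_pos": TCP position; "eef_rot": TCP orientation; "contact_force": force on the tool from outside, world axes, zero at the start; "moment": the same for the moment, N m; "gripper_width": finger opening in m.
Only numpy, scipy, OpenCV 4.12 (cv2) and the standard library are available. Lean on these libraries where they do the work, as an engineer would, in place of code of your own. Each camera call takes 0.05 s, during which the arm holds its last target.

## Working session

There is one attempt and no reset: what is moved stays moved. The work goes in short steps, Python scripts to look and compute and a tool call to move; the robot and the scene stay as the last step left them, time stands still between calls to the robot, and variables do not carry over. Pictures are saved under pics/ and viewed, and the job is handed in when it is done.

Besides the shell and the picture viewer there is one more tool, called after "Emit:" as name(argument=value, ...), one argument or row to a line, values as JSON. apply_moves: Moves the arm, as the interface text tells. Its arguments: {"type":"object","properties":{"deltas":{"type":"array","items":{"type":"object","properties":{"tx":{"type":"number"},"ty":{"type":"number"},"tz":{"type":"number"},"turn":{"type":"number"},"gripper":{"type":"number"}}}},"newtons":{"type":"number"}},"required":["deltas"]}

```bash
mkdir -p pics
python3 - <<'E'
from plant import r,capture,camera_info
import cv2,numpy as np
s=r.get_state()
print(s)
for n in("side","top"):
    p,d=capture(n); np.savez(f"{n}0.npz",p=p,d=d)
    cv2.imwrite(f"pics/{n}0.png",cv2.resize(p[:,:,::-1],(800,600),interpolation=cv2.INTER_CUBIC)); print(camera_info(n))
E
```

```text
{'time_s': 0.0, 'joints': array([ 8.10235279e+01,  2.05901255e+01,  6.31875175e-01, -2.10083314e-02,
       -7.01352770e+01, -1.65067811e+01]), 'qd': array([-0.00544063,  0.02408886,  0.01773281,  0.02736449, -0.01258982,
       -0.01602396]), 'joint_torque': array([-8.31979196e-05, -5.82719564e+01,  2.93053901e+01,  6.99709877e+00,
        7.01659505e-03, -1.52853718e-04]), 'tcp_pos': array([0.29023406, 0.60888691, 0.24262023]), 'eef_rot': array([-8.99047155e+01,  7.64138266e-03,  1.54509598e+02]), 'contact_force': array([0.51655824, 0.65482677, 0.14366288]), 'moment': array([ 0.03615757, -0.03092544,  0.01735762]), 'gripper_width': 0.08742209221194958}
{'K': array([[427.4353206 ,   0.        , 261.47781798],
       [  0.        , 427.4353206 , 191.93805319],
       [  0.        ,   0.        ,   1.        ]]), 'eye': array([ 1.18133562, -0.75934184,  0.94745405]), 'orientation': array([48.86472793, -0.9695419 , 44.25023699])}
{'K': array([[407.76763148,   0.        , 254.27051479],
       [  0.        , 407.76763148, 182.84032402],
       [  0.        ,   0.        ,   1.        ]]), 'eye': array([ 0.39262244, -0.05230193,  1.43965138]), 'orientation': array([  7.47302114,  -1.59312545, -88.59440363])}
```

View pics/top0.png

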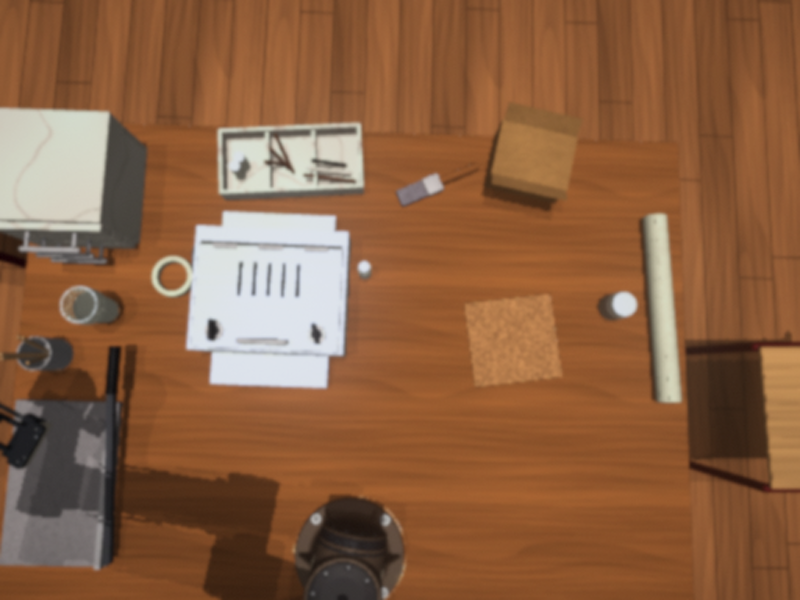

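View pics/side0.png

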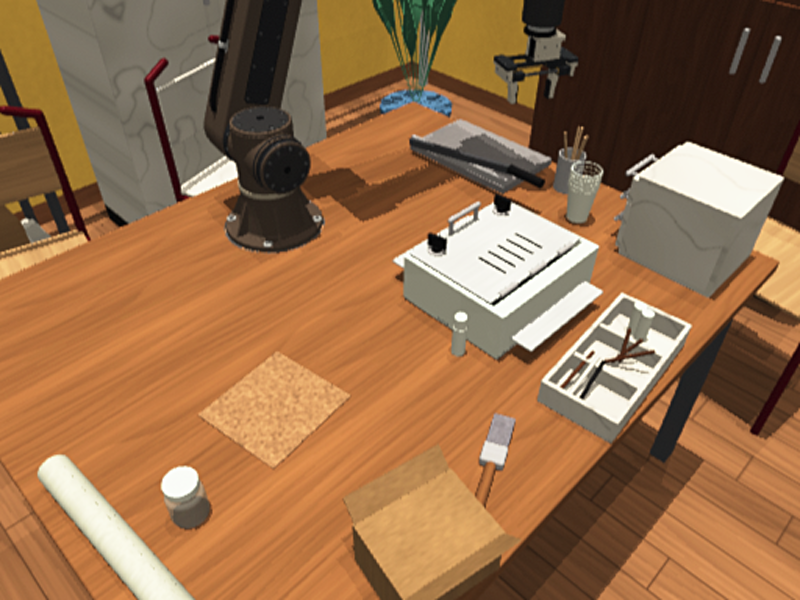

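Top view: machine at centre-left (268,295), wings near (213,328) and (317,333), mat at (513,340), and the gripper is out of the way at lower left. I'll enlarge the machine and mat next.

```bash
cat > h.py <<'E'
import numpy as np,cv2
from plant import r,capture,camera_info
from scipy.spatial.transform import Rotation as R
def cam(n):
    c=camera_info(n); return c['K'],np.array(c['eye']),R.from_euler('xyz',c['orientation'],degrees=True).as_matrix()
def px(n,u,v,depth=None,z=None):
    K,e,M=cam(n); u=np.asarray(u,float);v=np.asarray(v,float)
    d=np.stack([(u-K[0,2])/K[0,0],-(v-K[1,2])/K[1,1],-np.ones_like(u)],-1)@M.T
    s=depth[...,None] if depth is not None else ((z-e[2])/d[...,2])[...,None]
    return e+d*s
def proj(n,P):
    K,e,M=cam(n); c=(np.asarray(P)-e)@M
    return np.stack([K[0,0]*c[...,0]/-c[...,2]+K[0,2],K[1,1]*c[...,1]/c[...,2]+K[1,2]],-1)
def crop(p,x0,y0,x1,y1,k,f):
    q=cv2.resize(p[y0:y1,x0:x1,::-1],None,fx=k,fy=k,interpolation=cv2.INTER_CUBIC)
    for x in range((x0//10+1)*10,x1,10):
        cv2.line(q,(int((x-x0+.5)*k),0),(int((x-x0+.5)*k),8),(0,0,255),1)
        if x%20==0: cv2.putText(q,str(x),(int((x-x0+.5)*k)-10,20),0,.4,(0,0,255))
    for y in range((y0//10+1)*10,y1,10):
        cv2.line(q,(0,int((y-y0+.5)*k)),(8,int((y-y0+.5)*k)),(0,0,255),1)
        if y%20==0: cv2.putText(q,str(y),(10,int((y-y0+.5)*k)+4),0,.4,(0,0,255))
    cv2.imwrite(f,q)
E
python3 - <<'E'
from h import *
p=np.load('top0.npz');crop(p['p'],110,130,240,255,6,'pics/t1.png')
crop(p['p'],280,170,420,260,5,'pics/t2.png')
d=p['d']
U,V=np.meshgrid(np.arange(512),np.arange(384))
P=px('top',U,V,depth=d)
for u,v in[(130,180),(160,220),(210,170),(330,215),(250,200)]:print(u,v,P[v,u])
m=(P[...,2]>.105)&(P[...,2]<.13)&(P[...,0]>.4)&(P[...,0]<.9)&(P[...,1]<.35)&(P[...,1]>-.1)&(U>100)&(U<240)
m=(U>118)&(U<225)&(V>140)&(V<230)&(abs(P[...,2]-.12)<.012)
q=P[m];print(len(q),q.min(0),q.max(0),np.median(q[:,2]))
print(cv2.minAreaRect(q[:,:2].astype(np.float32)))
E
```

```text
130 180 [0.56401755 0.31699138 0.12424235]
160 220 [0.4379558  0.21430513 0.12121635]
210 170 [0.60452915 0.06081618 0.12219015]
330 215 [ 0.47473771 -0.357499    0.00657429]
250 200 [ 5.20772521e-01 -7.40766221e-02 -9.88104734e-05]
7480 [0.42283331 0.02272567 0.1080725 ] [0.68604324 0.34568898 0.13165586] 0.12132891828091619
((0.5543963313102722, 0.18405990302562714), (0.3214161694049835, 0.26058265566825867), 89.23332977294922)
```

View pics/t1.png

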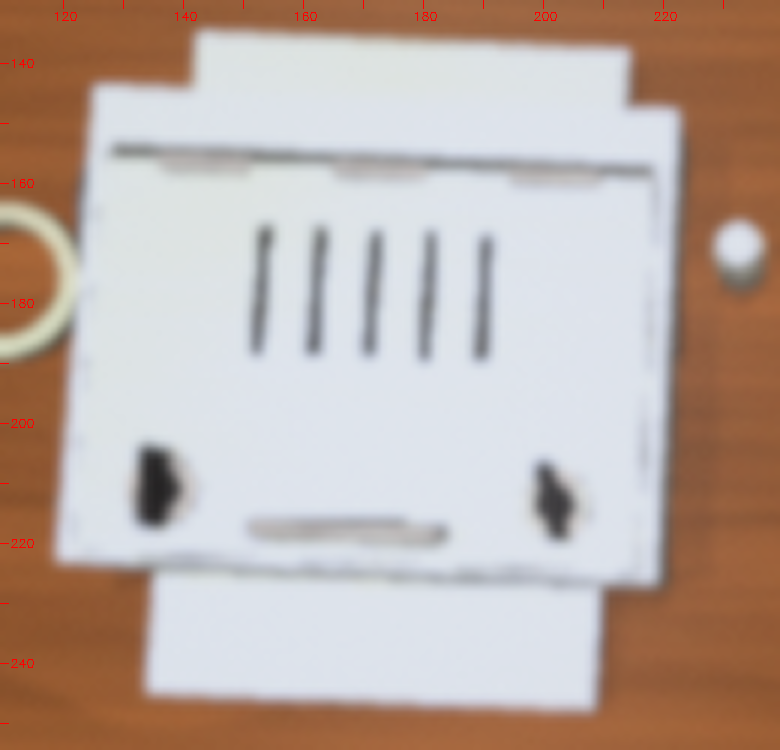

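View pics/t2.png

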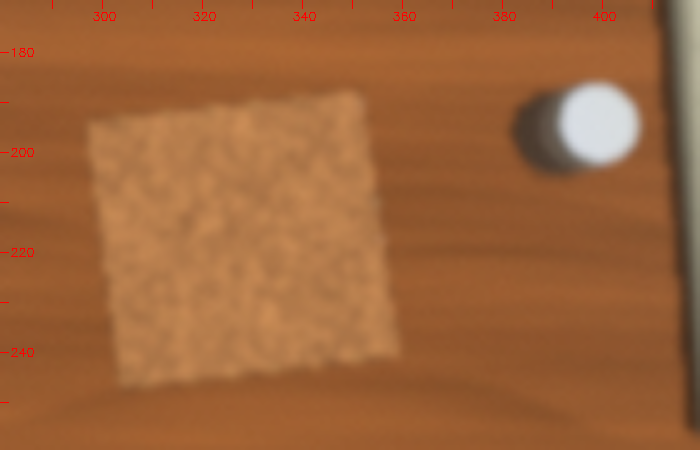

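Run:
```python
from h import *
from scipy.optimize import least_squares
def fit(n,pix,loc,x0):
    pix=np.array(pix,float);loc=np.array(loc,float)
    def f(p):
        M=R.from_euler('z',p[2]).as_matrix()
        return (proj(n,loc@M.T+[p[0],p[1],0])-pix).ravel()
    o=least_squares(f,x0); return o.x,o.fun.round(1)
x,e=fit('top',[(119,224),(220.5,228),(125,143.5),(222.5,148),(141.5,134.5),(214.5,137.5),(134,245),(209,248.5)],
 [(-.13,.16,.115),(-.13,-.16,.115),(.13,.16,.115),(.13,-.16,.115)]+[(.18,.12,.045),(.18,-.12,.045),(-.2,.12,.045),(-.2,-.12,.045)],[.55,.18,0]);print(x,e)
x,e=fit('top',[(119,224),(220.5,228),(125,143.5),(222.5,148)],
 [(-.13,.16,.115),(-.13,-.16,.115),(.13,.16,.115),(.13,-.16,.115)],[.55,.18,0]);print(x,e)
y,e=fit('top',[(297,194),(351.5,187.5),(359.5,241),(303,247)],[(.095,.1,.004),(.095,-.1,.004),(-.095,-.1,.004),(-.095,.1,.004)],[.5,-.3,0]);print('mat',y,e)
M=R.from_euler('z',x[2]).as_matrix()
for nm,l in dict(LL=(-.09,.105,.148),LR=(-.09,-.105,.148),H=(-.11,0,.158),bl=(-.13,.16,.115),fr=(-.13,-.16,.115),br=(.13,-.16,.115),bk=(.13,.16,.115),tl=(.18,.12,.045)).items():
    w=M@l+[x[0],x[1],0]; print(nm,w,proj('top',w),proj('side',w))
print(px('top',232.5,170,z=.095),px('top',398.5,194.5,z=.085))
p=np.load('side0.npz');crop(p['p'],250,110,390,235,5,'pics/s1.png')
crop(p['p'],120,215,240,305,6,'pics/s2.png')
for c in((.095,.1,.004),(.095,-.1,.004),(-.095,-.1,.004),(-.095,.1,.004)):
    w=R.from_euler('z',y[2]).as_matrix()@c+[y[0],y[1],0]; print(proj('side',w))
```

```text
[ 0.55199541  0.18377438 -0.00964636] [ 0.2 -0.5 -1.4 -1.   0.3  0.7  0.2  0.   2.2  0.6 -1.7  0.3  1.8  0.5
 -1.5 -0.5]
[ 0.55136336  0.18310267 -0.00846715] [ 0.4 -0.2 -1.2 -0.8  0.4  0.9  0.3  0.2]
mat [ 0.46714325 -0.35024591  0.13491977] [-0.5 -0.5  0.4  0.1 -0.  -0.   0.2  0.4]
LL [0.46225563 0.28886094 0.148     ] [134.85637081 211.29259413] [320.37871764 128.26639622]
LR [0.46047755 0.07886846 0.148     ] [201.84262305 213.60370499] [278.79700253 153.22306107]
H [0.4413673  0.18403404 0.158     ] [167.44436054 218.68345019] [296.08998649 135.26882692]
bl [0.42272275 0.34419765 0.115     ] [119.41018422 223.80128826] [320.31025799 125.92783724]
fr [0.42001329 0.02420912 0.115     ] [219.33956692 227.17514026] [257.52785777 163.30715774]
br [0.68000397 0.02200769 0.115     ] [222.81374543 148.16372559] [321.02739023 202.65100315]
bk [0.68271343 0.34199622 0.115     ] [125.43939361 144.43701017] [382.0298579 156.8152054]
tl [0.73237295 0.3015743  0.045     ] [143.82768223 135.30698   ] [384.0604034  185.53391408]
[ 0.61107863 -0.01167649  0.095     ] [ 0.54531791 -0.57301767  0.085     ]
[224.67659178 251.89566069]
[174.8458232  298.58913009]
[126.27221108 263.8282229 ]
[177.45878046 223.32386192]
```

View pics/s1.png

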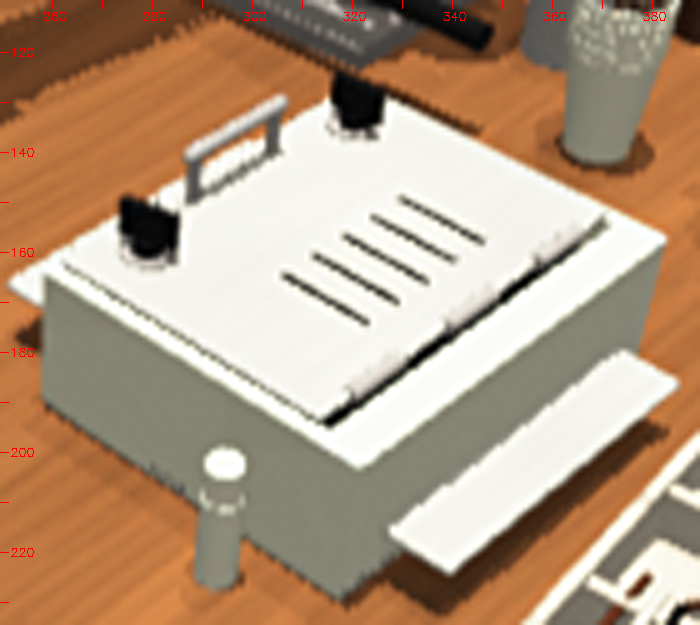

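View pics/s2.png

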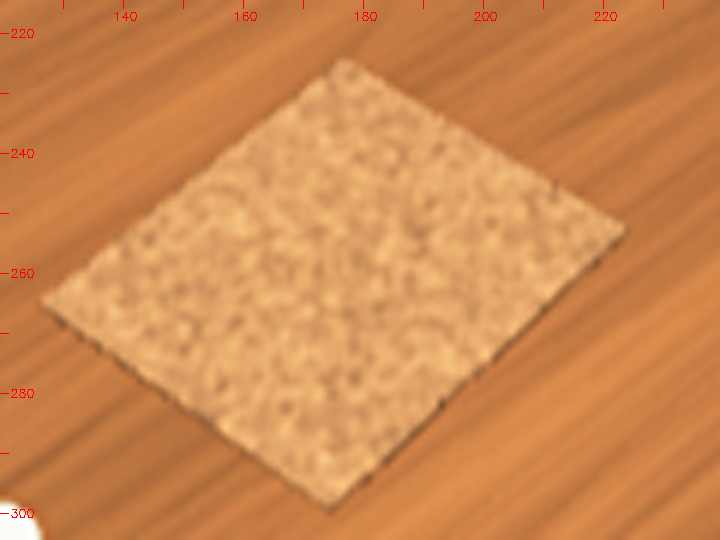

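Side view agrees with the fit: body corners at (258.5,164.5), (321,203) and (382.5,157), against predictions within about 1 px. I'll refine the fit with both cameras and write a helper for the moves.

```bash
cat >> h.py <<'E'
def plan(x,y,z,yaw,cmd=None):
    s=r.get_state(); p=np.array(s['tcp_pos']) if cmd is None else np.array(cmd[:3]); a=s['eef_rot'][2] if cmd is None else cmd[3]
    c,si=np.cos(np.radians(a)),np.sin(np.radians(a)); d=np.array([x,y,z])-p
    print('now',p.round(4),round(a,2),'-> tx %.4f ty %.4f tz %.4f turn %.3f'%(d[0]*c+d[1]*si,-d[2],-d[0]*si+d[1]*c,-np.radians(yaw-a)), 't',round(s['time_s'],2))
E
python3 - <<'E'
from h import *
from scipy.optimize import least_squares
obs=[('top',119,224,-.13,.16,.115,1),('top',220,227.5,-.13,-.16,.115,1),('top',125,143.5,.13,.16,.115,1),('top',222.5,148,.13,-.16,.115,1),
('side',258.5,164.5,-.13,-.16,.115,2),('side',321,203,.13,-.16,.115,2),('side',382.5,157,.13,.16,.115,2),('side',288,141,-.11,-.045,.158,1),('side',306,129.5,-.11,.045,.158,1)]
def f(p):
    M=R.from_euler('z',p[2]).as_matrix()
    return np.concatenate([w*(proj(n,M@np.array([a,b,c])+[p[0],p[1],0])-[u,v]) for n,u,v,a,b,c,w in obs])
o=least_squares(f,[.55,.18,0]);print(o.x,o.fun.round(1))
x=o.x;M=R.from_euler('z',x[2]).as_matrix()
for nm,l in dict(LL=(-.09,.105,.148),LR=(-.09,-.105,.148),H=(-.11,0,.158),hinge=(.095,0,.119)).items(): print(nm,M@l+[x[0],x[1],0])
m=px('side',[177,223.5,174.5,126.5],[224.5,253,299,264.5],z=.004); print('mat side',m.mean(0))
plan(.4625,.2895,.25,-.5)
plan(.4625,.2895,.25,-.5,cmd=[.29,.609,.244,154.47])
E
```

```text
[ 0.55328063  0.18310947 -0.0087343 ] [ 0.4 -0.8 -0.7 -0.9  0.5  0.4  0.3 -0.4 -1.1 -1.9  1.1 -0.1  0.1  0.1
 -0.6 -0.2 -0.7  0.8]
LL [0.46420116 0.28889154 0.148     ]
LR [0.46236698 0.07889955 0.148     ]
H [0.44328483 0.18407023 0.158     ]
hinge [0.64827701 0.18227972 0.119     ]
mat side [ 0.46881266 -0.35313239  0.004     ]
now [0.2903 0.6089 0.2427] 154.51 -> tx -0.2929 ty -0.0073 tz 0.2142 turn 2.705 t 0.1
now [0.29  0.609 0.244] 154.47 -> tx -0.2934 ty -0.0060 tz 0.2140 turn 2.705 t 0.1
```

Emit:
apply_moves(
  deltas=[
    {"tx": -0.02, "tz": 0.015, "turn": 0.14, "gripper": 0.04},
    {"tx": -0.04, "tz": 0.03, "turn": 0.28, "gripper": 0.04},
    {"tx": -0.06, "tz": 0.045, "turn": 0.42, "gripper": 0.04},
    {"tx": -0.08, "tz": 0.06, "turn": 0.56, "gripper": 0.04},
    {"tx": -0.1, "tz": 0.075, "turn": 0.7, "gripper": 0.04},
  ],
)

```text
invalid input at $.deltas[0]: expected keys tx, ty, tz, turn, gripper
```

```bash
python3 -c "
from h import *
plan(.464,.289,.25,-.5)"
```

```text
now [0.2903 0.6089 0.2427] 154.51 -> tx -0.2945 ty -0.0073 tz 0.2140 turn 2.705 t 0.1
```

All keys are required.

Emit:
apply_moves(
  deltas=[
    {"tx": -0.02, "ty": 0, "tz": 0.015, "turn": 0.14, "gripper": 0.04},
    {"tx": -0.04, "ty": 0, "tz": 0.03, "turn": 0.28, "gripper": 0.04},
    {"tx": -0.06, "ty": 0, "tz": 0.045, "turn": 0.42, "gripper": 0.04},
    {"tx": -0.08, "ty": 0, "tz": 0.06, "turn": 0.56, "gripper": 0.04},
    {"tx": -0.1, "ty": 0, "tz": 0.075, "turn": 0.7, "gripper": 0.04},
  ],
)

```text
time_s: 0.6
tcp_pos: [0.3487, 0.4975, 0.2432]
eef_rot: [-90.0, 0.0, 114.1]
contact_force: [0.7, -0.4, 0.1]
gripper_width: 0.0531
```

```bash
python3 -c "
from h import *
plan(.464,.289,.25,-.5)"
```

```text
now [0.3487 0.4975 0.2432] 114.08 -> tx -0.2374 ty -0.0068 tz -0.0202 turn 2.000 t 0.6
```

Emit:
apply_moves(
  deltas=[
    {"tx": -0.025, "ty": 0, "tz": -0.002, "turn": 0.14, "gripper": 0.04},
    {"tx": -0.05, "ty": 0, "tz": -0.004, "turn": 0.28, "gripper": 0.04},
    {"tx": -0.075, "ty": 0, "tz": -0.006, "turn": 0.42, "gripper": 0.04},
    {"tx": -0.1, "ty": 0, "tz": -0.008, "turn": 0.56, "gripper": 0.04},
    {"tx": -0.125, "ty": 0, "tz": -0.01, "turn": 0.7, "gripper": 0.04},
  ],
)

```text
time_s: 1.1
tcp_pos: [0.4094, 0.3877, 0.2432]
eef_rot: [-90.0, 0.0, 74.0]
contact_force: [0.4, 0.2, 0.1]
gripper_width: 0.0402
```

```bash
python3 -c "
from h import *
plan(.464,.289,.25,-.5)"
```

```text
now [0.4094 0.3877 0.2432] 73.97 -> tx -0.0798 ty -0.0068 tz -0.0797 turn 1.300 t 1.1
```

Emit:
apply_moves(
  deltas=[
    {"tx": -0.016, "ty": 0, "tz": -0.016, "turn": 0.14, "gripper": 0.04},
    {"tx": -0.032, "ty": 0, "tz": -0.032, "turn": 0.28, "gripper": 0.04},
    {"tx": -0.048, "ty": 0, "tz": -0.048, "turn": 0.42, "gripper": 0.04},
    {"tx": -0.064, "ty": 0, "tz": -0.064, "turn": 0.56, "gripper": 0.04},
    {"tx": -0.08, "ty": 0, "tz": -0.08, "turn": 0.7, "gripper": 0.04},
  ],
)

```text
time_s: 1.6
tcp_pos: [0.4647, 0.2893, 0.2433]
eef_rot: [-90.0, 0.0, 33.9]
contact_force: [-0.2, -0.6, -0.0]
gripper_width: 0.04
```

Emit:
apply_moves(
  deltas=[
    {"tx": 0, "ty": 0, "tz": 0, "turn": 0.14, "gripper": 0.04},
    {"tx": 0, "ty": 0, "tz": 0, "turn": 0.28, "gripper": 0.04},
    {"tx": 0, "ty": 0, "tz": 0, "turn": 0.42, "gripper": 0.04},
    {"tx": 0, "ty": 0, "tz": 0, "turn": 0.54, "gripper": 0.04},
    {"tx": 0, "ty": 0, "tz": 0, "turn": 0.6, "gripper": 0.04},
  ],
)

```text
time_s: 2.1
tcp_pos: [0.4644, 0.29, 0.2432]
eef_rot: [-90.0, 0.0, -0.5]
contact_force: [-0.4, 0.5, -0.4]
gripper_width: 0.04
```

```bash
python3 -c "
from h import *
plan(.464,.289,.15,-.5)
print(r.get_state()['joints'])
p,d=capture('side');crop(p,250,60,390,185,5,'pics/s3.png')
p,d=capture('top');crop(p,100,130,240,255,5,'pics/t3.png')
"
```

```text
now [0.4644 0.29   0.2432] -0.46 -> tx -0.0004 ty 0.0932 tz -0.0010 turn 0.001 t 2.1
[ 5.24824636e+01  8.59372171e+00 -1.55107669e+01 -1.33161389e-02
 -6.59299481e+01 -1.42936510e+02]
```

View pics/s3.png

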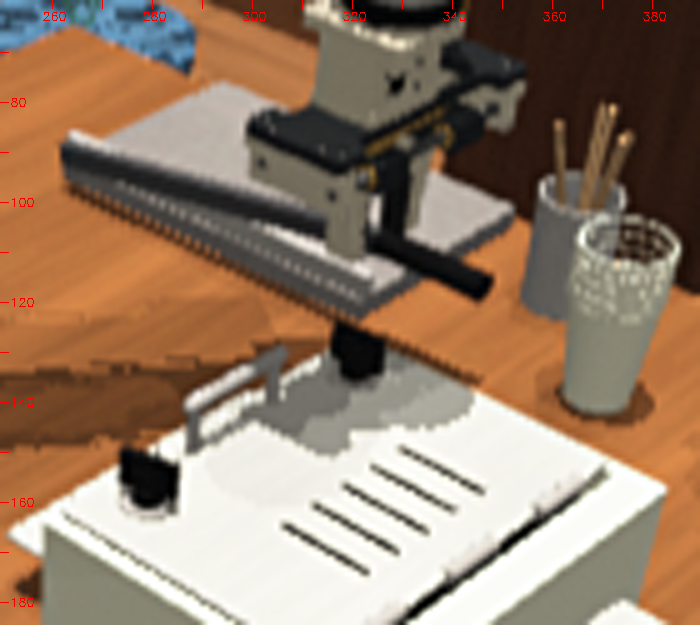

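View pics/t3.png

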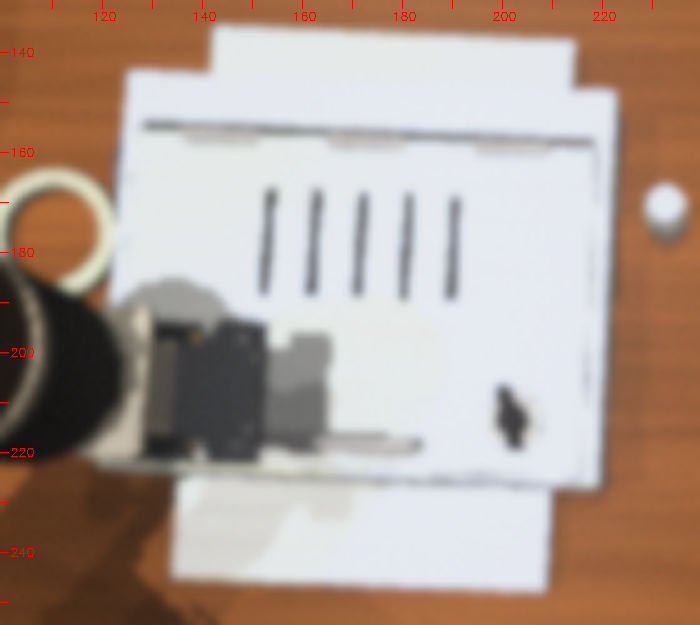

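Side view: the jaws straddle the left wing (320,130), aligned across it. Descending and gripping.

Emit:
apply_moves(
  deltas=[
    {"tx": 0, "ty": 0.03, "tz": -0.001, "turn": 0, "gripper": 0.04},
    {"tx": 0, "ty": 0.06, "tz": -0.001, "turn": 0, "gripper": 0.04},
    {"tx": 0, "ty": 0.08, "tz": -0.001, "turn": 0, "gripper": 0.04},
    {"tx": 0, "ty": 0.092, "tz": -0.001, "turn": 0, "gripper": 0.04},
    {"tx": 0, "ty": 0.092, "tz": -0.001, "turn": 0, "gripper": 0.04},
  ],
  newtons=20,
)

```text
time_s: 2.7
tcp_pos: [0.4639, 0.2885, 0.15]
eef_rot: [-90.1, 0.1, -0.1]
contact_force: [0.6, 0.1, 0.4]
gripper_width: 0.0404
```

Emit:
apply_moves(
  deltas=[
    {"tx": 0, "ty": 0, "tz": 0, "turn": 0, "gripper": 0},
    {"tx": 0, "ty": 0, "tz": 0, "turn": 0, "gripper": 0},
    {"tx": 0, "ty": 0, "tz": 0, "turn": 0, "gripper": 0},
    {"tx": 0, "ty": 0, "tz": 0, "turn": 0, "gripper": 0},
  ],
  newtons=20,
)

```text
time_s: 3.1
tcp_pos: [0.4648, 0.2895, 0.1523]
eef_rot: [-89.9, -0.1, -0.2]
contact_force: [0.2, 0.3, -0.1]
gripper_width: 0.0136
```

```bash
python3 -c "
from h import *
s=r.get_state();print(s['tcp_pos'],s['eef_rot'],s['contact_force'],s['moment'],s['gripper_width'])
p,d=capture('side');crop(p,250,60,390,185,5,'pics/s4.png')
"
```

```text
[0.46481284 0.28947849 0.15233767] [-8.99417058e+01 -5.06422469e-02 -1.73235893e-01] [ 0.17432817  0.31578733 -0.09097438] [ 0.06285565 -0.13126223  0.00933784] 0.013619383845408985
```

View pics/s4.png

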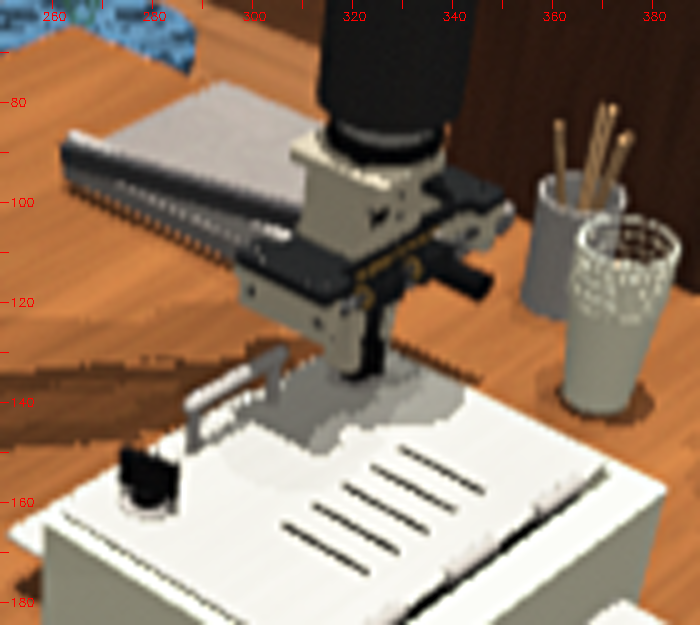

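The jaws are around the left wing, at 13.6 mm and possibly still closing.

Emit:
apply_moves(
  deltas=[
    {"tx": 0, "ty": 0, "tz": 0, "turn": 0, "gripper": 0},
    {"tx": 0, "ty": 0, "tz": 0, "turn": 0, "gripper": 0},
    {"tx": 0, "ty": 0, "tz": 0, "turn": -0.08, "gripper": 0},
    {"tx": 0, "ty": 0, "tz": 0, "turn": -0.18, "gripper": 0},
  ],
  newtons=20,
)

```text
time_s: 3.55
tcp_pos: [0.4647, 0.2885, 0.1522]
eef_rot: [-90.1, -0.0, 10.3]
contact_force: [-0.5, -4.1, 6.4]
gripper_width: 0.0089
```

```bash
python3 -c "
from h import *
s=r.get_state();print(s['tcp_pos'],s['eef_rot'],s['contact_force'],s['moment'],s['gripper_width'])"
```

```text
[0.46468612 0.2885235  0.15215069] [-9.00504982e+01 -4.25526910e-03  1.03128151e+01] [-0.48344326 -4.06003365  6.39037107] [-1.66412579 -0.06191565 -0.07139327] 0.008854479435431824
```

Emit:
apply_moves(
  deltas=[
    {"tx": 0, "ty": 0, "tz": 0, "turn": -0.12, "gripper": 0},
    {"tx": 0, "ty": 0, "tz": 0, "turn": -0.24, "gripper": 0},
    {"tx": 0, "ty": 0, "tz": 0, "turn": -0.36, "gripper": 0},
    {"tx": 0, "ty": 0, "tz": 0, "turn": -0.48, "gripper": 0},
    {"tx": 0, "ty": 0, "tz": 0, "turn": -0.6, "gripper": 0},
  ],
)

```text
time_s: 4.05
tcp_pos: [0.4649, 0.2881, 0.1521]
eef_rot: [-90.1, 0.1, 44.8]
contact_force: [1.6, -6.5, 6.2]
gripper_width: 0.0086
```

Emit:
apply_moves(
  deltas=[
    {"tx": 0, "ty": 0, "tz": 0, "turn": -0.12, "gripper": 0},
    {"tx": 0, "ty": 0, "tz": 0, "turn": -0.24, "gripper": 0},
    {"tx": 0, "ty": 0, "tz": 0, "turn": -0.36, "gripper": 0},
    {"tx": 0, "ty": 0, "tz": 0, "turn": -0.48, "gripper": 0},
    {"tx": 0, "ty": 0, "tz": 0, "turn": -0.6, "gripper": 0},
  ],
)

```text
time_s: 4.55
tcp_pos: [0.4653, 0.2879, 0.1522]
eef_rot: [-90.1, 0.1, 79.2]
contact_force: [4.3, -7.9, 3.8]
gripper_width: 0.0091
```

Emit:
apply_moves(
  deltas=[
    {"tx": 0, "ty": 0, "tz": 0, "turn": -0.08, "gripper": 0},
    {"tx": 0, "ty": 0, "tz": 0, "turn": -0.16, "gripper": 0},
    {"tx": 0, "ty": 0, "tz": 0, "turn": -0.16, "gripper": 0},
  ],
)

```text
time_s: 4.85
tcp_pos: [0.4655, 0.2878, 0.1521]
eef_rot: [-90.1, 0.1, 88.2]
contact_force: [5.5, -8.5, 3.7]
gripper_width: 0.0088
```

```bash
python3 -c "
from h import *
s=r.get_state();print(s['tcp_pos'],s['eef_rot'],s['contact_force'],s['moment'],s['gripper_width'])"
```

```text
[0.46546735 0.28784922 0.15213508] [-90.06952888   0.11135719  88.21462008] [ 5.50004193 -8.47776179  3.66385846] [-2.93633903 -1.78454164  0.09636141] 0.00883342025491896
```

Emit:
apply_moves(
  deltas=[
    {"tx": 0, "ty": 0, "tz": 0, "turn": 0, "gripper": 0.04},
    {"tx": 0, "ty": 0, "tz": 0, "turn": 0, "gripper": 0.04},
    {"tx": 0, "ty": 0, "tz": 0, "turn": 0, "gripper": 0.04},
    {"tx": 0, "ty": -0.03, "tz": 0, "turn": 0, "gripper": 0.04},
    {"tx": 0, "ty": -0.06, "tz": 0, "turn": 0, "gripper": 0.04},
  ],
)

```text
time_s: 5.35
tcp_pos: [0.464, 0.2891, 0.2114]
eef_rot: [-89.9, 0.1, 88.1]
contact_force: [0.6, -0.0, 0.3]
gripper_width: 0.0386
```

Emit:
apply_moves(
  deltas=[
    {"tx": -0.03, "ty": 0, "tz": 0, "turn": 0.14, "gripper": 0.04},
    {"tx": -0.06, "ty": 0, "tz": 0, "turn": 0.28, "gripper": 0.04},
    {"tx": -0.09, "ty": 0, "tz": 0, "turn": 0.42, "gripper": 0.04},
    {"tx": -0.12, "ty": 0, "tz": 0, "turn": 0.56, "gripper": 0.04},
    {"tx": -0.15, "ty": 0, "tz": 0, "turn": 0.7, "gripper": 0.04},
  ],
)

```text
time_s: 5.85
tcp_pos: [0.4592, 0.1385, 0.2116]
eef_rot: [-90.0, -0.0, 47.6]
contact_force: [0.8, -0.3, 0.3]
gripper_width: 0.0402
```

```bash
python3 -c "
from h import *
plan(.463,.077,.15,-.5)
p,d=capture('side');crop(p,250,60,390,185,5,'pics/s5.png')
"
```

```text
now [0.4592 0.1385 0.2116] 47.65 -> tx -0.0429 ty 0.0616 tz -0.0443 turn 0.840 t 5.85
```

View pics/s5.png

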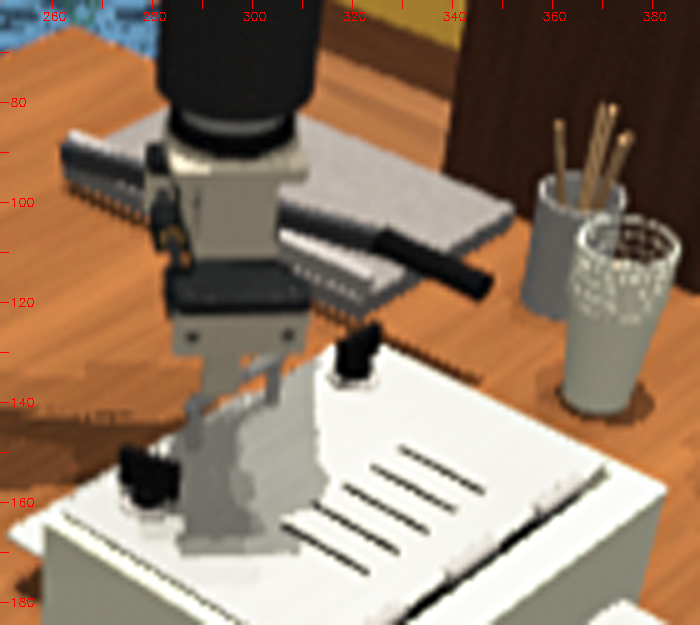

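The left wing (321,130) now lies parallel to the front edge, and the right wing (279,155) is still locked. Moving to the right one.

Emit:
apply_moves(
  deltas=[
    {"tx": -0.011, "ty": 0, "tz": -0.011, "turn": 0.14, "gripper": 0.04},
    {"tx": -0.022, "ty": 0, "tz": -0.022, "turn": 0.28, "gripper": 0.04},
    {"tx": -0.033, "ty": 0, "tz": -0.033, "turn": 0.42, "gripper": 0.04},
    {"tx": -0.043, "ty": 0, "tz": -0.044, "turn": 0.56, "gripper": 0.04},
    {"tx": -0.043, "ty": 0, "tz": -0.044, "turn": 0.7, "gripper": 0.04},
  ],
)

```text
time_s: 6.4
tcp_pos: [0.4632, 0.077, 0.2115]
eef_rot: [-90.0, 0.0, 7.5]
contact_force: [-0.3, -0.4, -1.2]
gripper_width: 0.0404
```

Emit:
apply_moves(
  deltas=[
    {"tx": 0, "ty": 0, "tz": 0, "turn": 0.14, "gripper": 0.04},
    {"tx": 0, "ty": 0.03, "tz": 0, "turn": 0.14, "gripper": 0.04},
    {"tx": 0, "ty": 0.05, "tz": 0, "turn": 0.14, "gripper": 0.04},
    {"tx": 0, "ty": 0.06, "tz": 0, "turn": 0.14, "gripper": 0.04},
    {"tx": 0, "ty": 0.06, "tz": 0, "turn": 0.14, "gripper": 0.04},
  ],
)

```text
time_s: 6.9
tcp_pos: [0.4627, 0.0777, 0.1505]
eef_rot: [-90.1, 0.1, -0.2]
contact_force: [-0.6, -0.3, -0.3]
gripper_width: 0.0399
```

Emit:
apply_moves(
  deltas=[
    {"tx": 0, "ty": 0, "tz": 0, "turn": 0, "gripper": 0},
    {"tx": 0, "ty": 0, "tz": 0, "turn": 0, "gripper": 0},
    {"tx": 0, "ty": 0, "tz": 0, "turn": 0, "gripper": 0},
    {"tx": 0, "ty": 0, "tz": 0, "turn": 0, "gripper": 0},
    {"tx": 0, "ty": 0, "tz": 0, "turn": 0, "gripper": 0},
  ],
)

```text
time_s: 7.4
tcp_pos: [0.4641, 0.0785, 0.1522]
eef_rot: [-89.9, -0.1, -0.2]
contact_force: [0.9, 2.7, 1.2]
gripper_width: 0.009
```

```bash
python3 -c "
from h import *
plan(.463,.077,.15,-.5)
s=r.get_state();print(s['joints'],s['eef_rot'],s['contact_force'],s['moment'],s['gripper_width'])"
```

```text
now [0.4641 0.0785 0.1522] -0.16 -> tx -0.0011 ty 0.0022 tz -0.0015 turn 0.006 t 7.4
[ 3.36491450e+01  5.96107497e+00 -3.17970165e+01  2.03609768e-03
 -5.21090324e+01 -1.23812312e+02] [-89.92739527  -0.11129784  -0.16198865] [0.90062215 2.67619826 1.22662265] [ 1.02103617 -0.29812495  0.06804594] 0.008951740036403855
```

Emit:
apply_moves(
  deltas=[
    {"tx": 0, "ty": 0, "tz": 0, "turn": -0.1, "gripper": 0},
    {"tx": 0, "ty": 0, "tz": 0, "turn": -0.22, "gripper": 0},
    {"tx": 0, "ty": 0, "tz": 0, "turn": -0.34, "gripper": 0},
    {"tx": 0, "ty": 0, "tz": 0, "turn": -0.46, "gripper": 0},
    {"tx": 0, "ty": 0, "tz": 0, "turn": -0.58, "gripper": 0},
  ],
)

```text
time_s: 7.9
tcp_pos: [0.464, 0.079, 0.1523]
eef_rot: [-90.0, -0.2, 33.3]
contact_force: [-1.3, 5.4, 4.0]
gripper_width: 0.0089
```

Emit:
apply_moves(
  deltas=[
    {"tx": 0, "ty": 0, "tz": 0, "turn": -0.12, "gripper": 0},
    {"tx": 0, "ty": 0, "tz": 0, "turn": -0.24, "gripper": 0},
    {"tx": 0, "ty": 0, "tz": 0, "turn": -0.36, "gripper": 0},
    {"tx": 0, "ty": 0, "tz": 0, "turn": -0.48, "gripper": 0},
    {"tx": 0, "ty": 0, "tz": 0, "turn": -0.6, "gripper": 0},
  ],
)

```text
time_s: 8.4
tcp_pos: [0.4636, 0.0793, 0.1522]
eef_rot: [-90.0, -0.2, 67.7]
contact_force: [-4.6, 8.0, 6.7]
gripper_width: 0.0088
```

Emit:
apply_moves(
  deltas=[
    {"tx": 0, "ty": 0, "tz": 0, "turn": -0.12, "gripper": 0},
    {"tx": 0, "ty": 0, "tz": 0, "turn": -0.24, "gripper": 0},
    {"tx": 0, "ty": 0, "tz": 0, "turn": -0.36, "gripper": 0},
    {"tx": 0, "ty": 0, "tz": 0, "turn": -0.36, "gripper": 0},
  ],
)

```text
time_s: 8.8
tcp_pos: [0.4633, 0.0793, 0.1522]
eef_rot: [-90.0, -0.1, 88.3]
contact_force: [-5.9, 8.8, 6.3]
gripper_width: 0.0087
```

```bash
python3 -c "
from h import *
s=r.get_state();print(s['joints'],s['eef_rot'],s['contact_force'],s['moment'],s['gripper_width'])"
```

```text
[ 33.71348489   5.93555225 -31.77834804  -0.12665034 -52.17690386
 -35.34436593] [-90.03105584  -0.14485333  88.29158831] [-5.85429677  8.76597702  6.34801366] [3.42743823 2.25436129 0.04832881] 0.008653188892260244
```

Emit:
apply_moves(
  deltas=[
    {"tx": 0, "ty": 0, "tz": 0, "turn": 0, "gripper": 0.05},
    {"tx": 0, "ty": 0, "tz": 0, "turn": 0, "gripper": 0.05},
    {"tx": 0, "ty": 0, "tz": 0, "turn": 0, "gripper": 0.05},
    {"tx": 0, "ty": -0.03, "tz": 0, "turn": 0, "gripper": 0.05},
    {"tx": 0, "ty": -0.06, "tz": 0, "turn": 0, "gripper": 0.05},
  ],
)

```text
time_s: 9.3
tcp_pos: [0.4627, 0.0772, 0.2115]
eef_rot: [-89.9, 0.1, 88.0]
contact_force: [0.8, 0.6, 0.4]
gripper_width: 0.0431
```

```bash
python3 -c "
from h import *
plan(.4435,.184,.163,89.5)
p,d=capture('side');crop(p,250,60,390,185,5,'pics/s6.png')
"
```

```text
now [0.4627 0.0772 0.2115] 88.03 -> tx 0.1061 ty 0.0485 tz 0.0229 turn -0.026 t 9.3
```

View pics/s6.png

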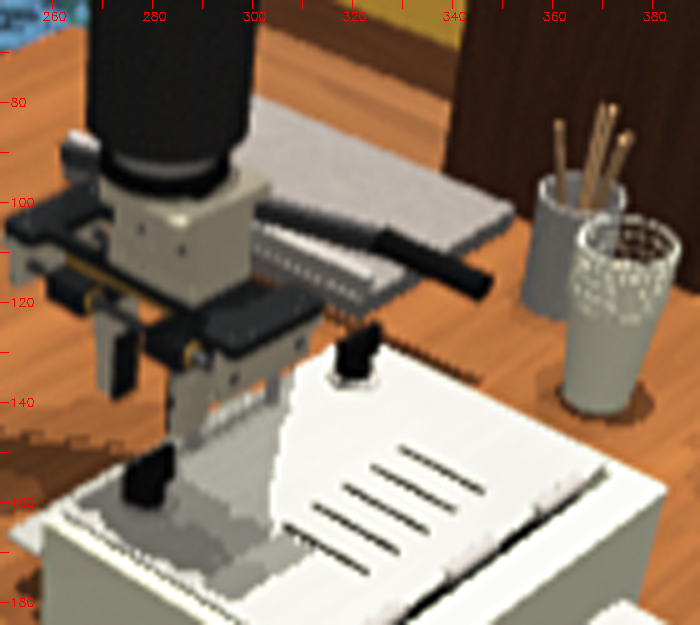

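Side view: both wings (321,130) and (280,155) are parallel to the front edge. Now the panel handle.

Emit:
apply_moves(
  deltas=[
    {"tx": 0.035, "ty": 0, "tz": 0.01, "turn": -0.026, "gripper": 0.05},
    {"tx": 0.07, "ty": 0, "tz": 0.023, "turn": -0.026, "gripper": 0.05},
    {"tx": 0.106, "ty": 0, "tz": 0.023, "turn": -0.026, "gripper": 0.05},
    {"tx": 0.106, "ty": 0.025, "tz": 0.023, "turn": -0.026, "gripper": 0.05},
    {"tx": 0.106, "ty": 0.048, "tz": 0.023, "turn": -0.026, "gripper": 0.05},
  ],
  newtons=20,
)

```text
time_s: 9.85
tcp_pos: [0.444, 0.1857, 0.163]
eef_rot: [-90.1, -0.1, 89.6]
contact_force: [-0.8, 0.4, -0.8]
gripper_width: 0.0496
```

Emit:
apply_moves(
  deltas=[
    {"tx": 0, "ty": 0, "tz": 0, "turn": 0, "gripper": 0},
    {"tx": 0, "ty": 0, "tz": 0, "turn": 0, "gripper": 0},
    {"tx": 0, "ty": 0, "tz": 0, "turn": 0, "gripper": 0},
    {"tx": 0, "ty": 0, "tz": 0, "turn": 0, "gripper": 0},
    {"tx": 0, "ty": 0, "tz": 0, "turn": 0, "gripper": 0},
  ],
)

```text
time_s: 10.35
tcp_pos: [0.4444, 0.1847, 0.1644]
eef_rot: [-90.1, -0.1, 89.5]
contact_force: [-0.4, 0.0, 0.1]
gripper_width: 0.0157
```

Emit:
apply_moves(
  deltas=[
    {"tx": 0, "ty": 0, "tz": 0, "turn": 0, "gripper": 0},
    {"tx": 0, "ty": 0, "tz": 0, "turn": 0, "gripper": 0},
  ],
)

```text
time_s: 10.55
tcp_pos: [0.4444, 0.1847, 0.1642]
eef_rot: [-90.1, -0.0, 89.5]
contact_force: [0.6, 0.2, 3.7]
gripper_width: 0.01
```

```bash
python3 -c "
from h import *
s=r.get_state();print(s['tcp_pos'],s['eef_rot'],s['contact_force'],s['moment'],s['gripper_width'])
p,d=capture('side');crop(p,250,60,390,185,5,'pics/s7.png')
"
```

```text
[0.44435272 0.18469041 0.16418052] [-9.00573840e+01 -2.75088118e-02  8.95427476e+01] [0.60132998 0.21263847 3.739015  ] [-0.27194352 -0.13001069 -0.00450384] 0.01004449093224054
```

View pics/s7.png

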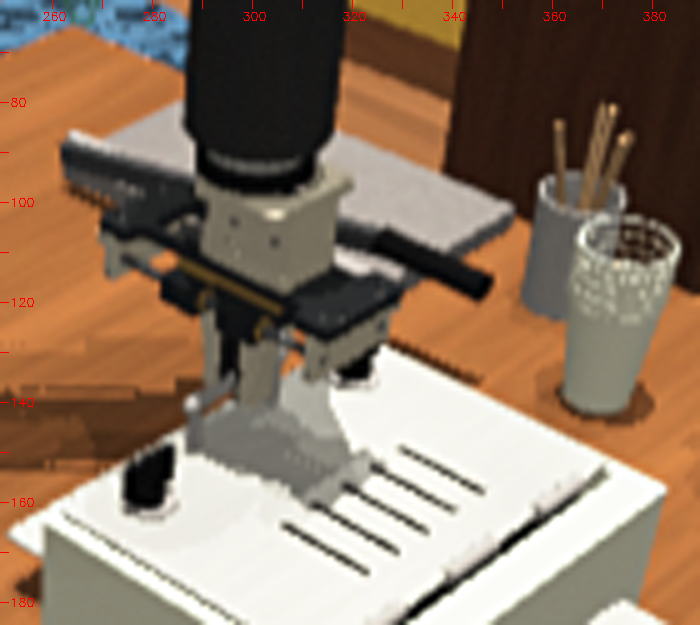

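The handle bar is gripped between the fingers at (297,135). Computing the swing arc, with the tool staying vertical and the bar turning in the pads.

```bash
python3 -c "
import numpy as np
f=lambda t:np.array([205*(1-np.cos(t))+39*np.sin(t),205*np.sin(t)-39*(1-np.cos(t))])
T=[0]+list(np.arange(1,22)*.076)
for k in range(0,21):
    b=T[k//5*5]; d=f(T[k+1])-f(b)
    print(k+1,'th %.3f tz %.4f ty %.4f'%(T[k+1],-d[0]/1e3,-d[1]/1e3))
"
```

```text
1 th 0.076 tz -0.0036 ty -0.0155
2 th 0.152 tz -0.0083 ty -0.0306
3 th 0.228 tz -0.0141 ty -0.0453
4 th 0.304 tz -0.0211 ty -0.0596
5 th 0.380 tz -0.0291 ty -0.0733
6 th 0.456 tz -0.0090 ty -0.0130
7 th 0.532 tz -0.0190 ty -0.0253
8 th 0.608 tz -0.0299 ty -0.0369
9 th 0.684 tz -0.0417 ty -0.0475
10 th 0.760 tz -0.0542 ty -0.0572
11 th 0.836 tz -0.0132 ty -0.0088
12 th 0.912 tz -0.0271 ty -0.0165
13 th 0.988 tz -0.0415 ty -0.0231
14 th 1.064 tz -0.0563 ty -0.0287
15 th 1.140 tz -0.0716 ty -0.0331
16 th 1.216 tz -0.0155 ty -0.0032
17 th 1.292 tz -0.0312 ty -0.0053
18 th 1.368 tz -0.0471 ty -0.0061
19 th 1.444 tz -0.0629 ty -0.0057
20 th 1.520 tz -0.0787 ty -0.0042
21 th 1.596 tz -0.0156 ty 0.0028
```

Emit:
apply_moves(
  deltas=[
    {"tx": 0, "ty": -0.008, "tz": -0.0018, "turn": 0, "gripper": 0},
    {"tx": 0, "ty": -0.0155, "tz": -0.0036, "turn": 0, "gripper": 0},
    {"tx": 0, "ty": -0.0306, "tz": -0.0083, "turn": 0, "gripper": 0},
  ],
  newtons=30,
)

```text
time_s: 10.9
tcp_pos: [0.4519, 0.1845, 0.1935]
eef_rot: [-89.9, 0.0, 89.5]
contact_force: [6.3, 1.2, -10.6]
gripper_width: 0.01
```

```bash
python3 -c "
from h import *
s=r.get_state();print(s['tcp_pos'],s['eef_rot'],s['contact_force'],s['moment'],s['gripper_width'])
p,d=capture('side');crop(p,250,60,390,185,5,'pics/s8.png')
"
```

```text
[0.45193356 0.18452617 0.19345542] [-8.99141750e+01  2.77876806e-02  8.95233881e+01] [  6.34591612   1.19198528 -10.63628935] [ 0.50589973 -2.49883602 -0.04320048] 0.01004625977741793
```

View pics/s8.png

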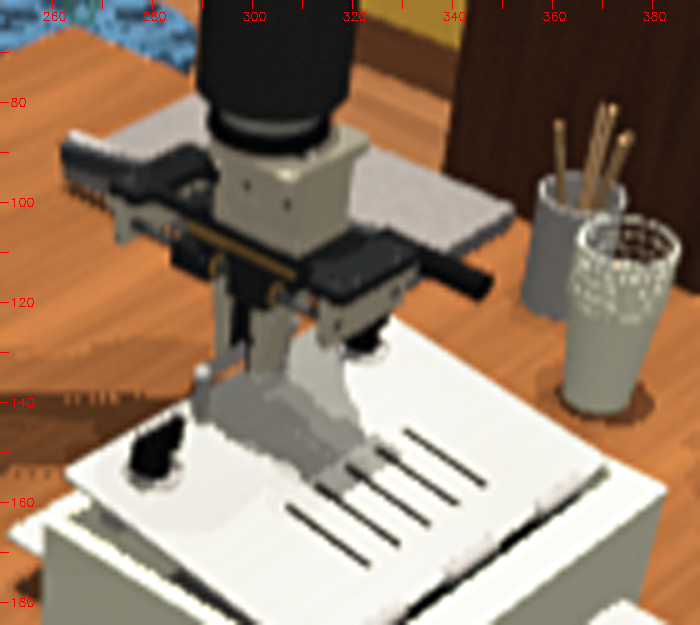

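The panel is rising with the grip; continuing along the arc.

Emit:
apply_moves(
  deltas=[
    {"tx": 0, "ty": -0.0147, "tz": -0.0058, "turn": 0, "gripper": 0},
    {"tx": 0, "ty": -0.029, "tz": -0.0128, "turn": 0, "gripper": 0},
    {"tx": 0, "ty": -0.0427, "tz": -0.0208, "turn": 0, "gripper": 0},
    {"tx": 0, "ty": -0.0557, "tz": -0.0298, "turn": 0, "gripper": 0},
    {"tx": 0, "ty": -0.068, "tz": -0.0398, "turn": 0, "gripper": 0},
  ],
)

```text
time_s: 11.45
tcp_pos: [0.4892, 0.184, 0.2613]
eef_rot: [-89.6, 0.0, 89.5]
contact_force: [-9.9, 3.5, -0.7]
gripper_width: 0.0099
```

Emit:
apply_moves(
  deltas=[
    {"tx": 0, "ty": -0.0116, "tz": -0.0109, "turn": 0, "gripper": 0},
    {"tx": 0, "ty": -0.0222, "tz": -0.0227, "turn": 0, "gripper": 0},
    {"tx": 0, "ty": -0.0319, "tz": -0.0352, "turn": 0, "gripper": 0},
    {"tx": 0, "ty": -0.0407, "tz": -0.0484, "turn": 0, "gripper": 0},
    {"tx": 0, "ty": -0.0484, "tz": -0.0623, "turn": 0, "gripper": 0},
  ],
)

```text
time_s: 11.95
tcp_pos: [0.5518, 0.1831, 0.3127]
eef_rot: [-89.8, 0.0, 89.6]
contact_force: [-13.7, 0.6, 14.7]
gripper_width: 0.0097
```

```bash
python3 -c "
from h import *
s=r.get_state();print(s['tcp_pos'],s['joints'],s['contact_force'],s['moment'],s['gripper_width'])
p,d=capture('side');crop(p,250,30,410,185,4,'pics/s9.png')
"
```

```text
[0.55179637 0.18313837 0.31266681] [ 37.54956654   9.76410617  -4.93127476  -0.11565893 -75.50639356
 -37.93266102] [-13.67875456   0.62440405  14.68012838] [0.26234725 5.75529013 0.01284976] 0.00969711170949807
```

View pics/s9.png

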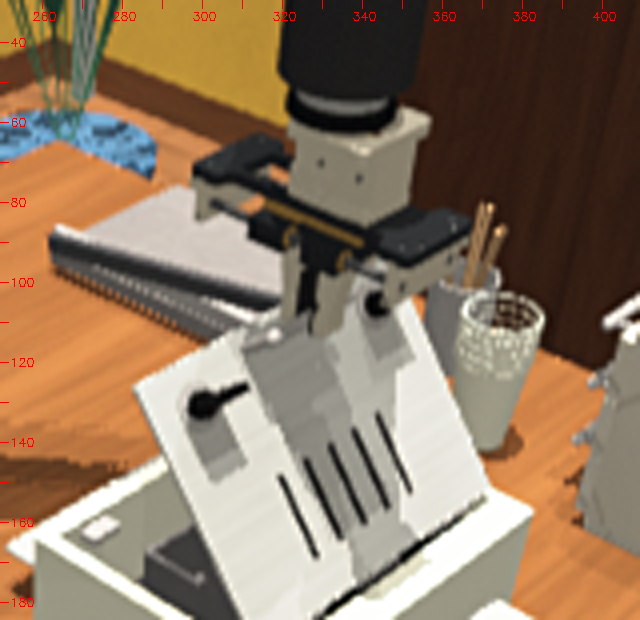

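Forces show a radial mismatch: the bar sits about 3.7 mm outside the commanded arc. I'll correct for it in the remaining rows.

Emit:
apply_moves(
  deltas=[
    {"tx": 0, "ty": -0.0093, "tz": -0.0118, "turn": 0, "gripper": 0},
    {"tx": 0, "ty": -0.0155, "tz": -0.0266, "turn": 0, "gripper": 0},
    {"tx": 0, "ty": -0.0202, "tz": -0.0419, "turn": 0, "gripper": 0},
    {"tx": 0, "ty": -0.0237, "tz": -0.0574, "turn": 0, "gripper": 0},
    {"tx": 0, "ty": -0.0261, "tz": -0.0731, "turn": 0, "gripper": 0},
  ],
)

```text
time_s: 12.5
tcp_pos: [0.6263, 0.1823, 0.3372]
eef_rot: [-89.8, 0.1, 89.5]
contact_force: [-6.6, -1.3, 5.1]
gripper_width: 0.0101
```

```bash
python3 -c "
from h import *
s=r.get_state();print(s['tcp_pos'],s['joints'],s['contact_force'],s['moment'],s['gripper_width'])
p,d=capture('side');crop(p,250,30,410,185,4,'pics/s10.png')
"
```

```text
[0.62630534 0.18225028 0.33723739] [ 3.33095821e+01  1.61979412e+01  6.49256930e+00 -2.66944743e-02
 -8.04964739e+01 -3.37597722e+01] [-6.64784735 -1.32950866  5.12903196] [-0.5192633   2.55197564 -0.06230177] 0.010108708611890413
```

View pics/s10.png

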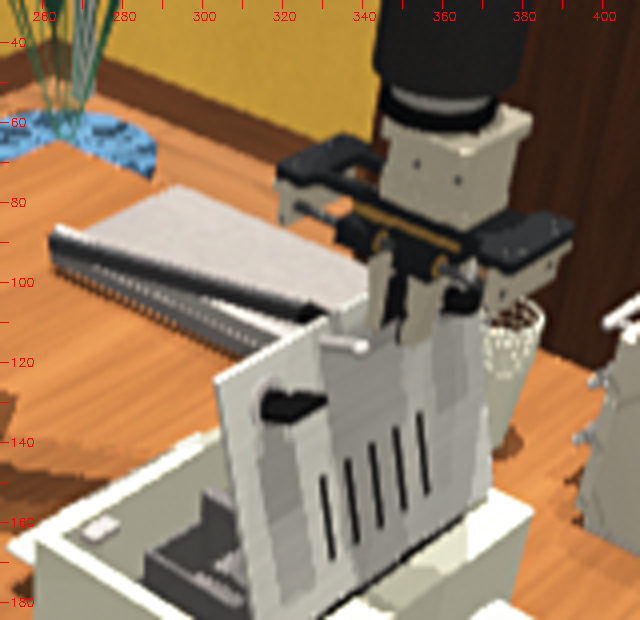

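Emit:
apply_moves(
  deltas=[
    {"tx": 0, "ty": -0.0018, "tz": -0.0159, "turn": 0, "gripper": 0},
    {"tx": 0, "ty": -0.0019, "tz": -0.0317, "turn": 0, "gripper": 0},
    {"tx": 0, "ty": -0.001, "tz": -0.0475, "turn": 0, "gripper": 0},
    {"tx": 0, "ty": 0.0015, "tz": -0.064, "turn": 0, "gripper": 0},
    {"tx": 0, "ty": 0.0015, "tz": -0.064, "turn": 0, "gripper": 0},
  ],
)

```text
time_s: 13.05
tcp_pos: [0.693, 0.1814, 0.3351]
eef_rot: [-90.0, 0.1, 89.5]
contact_force: [2.5, -4.6, 1.6]
gripper_width: 0.01
```

```bash
python3 -c "
from h import *
s=r.get_state();print(s['tcp_pos'],s['joints'],s['contact_force'],s['moment'],s['gripper_width'])
p,d=capture('side');crop(p,250,30,410,185,4,'pics/s11.png')
"
```

```text
[0.69295122 0.1814277  0.33513598] [ 30.25806474  22.51819795  15.24281665   0.10630497 -82.7792438
 -30.78351862] [ 2.54688979 -4.58066567  1.61883264] [-1.48108375 -1.46704776  0.00185172] 0.009956778556747864
```

View pics/s11.png

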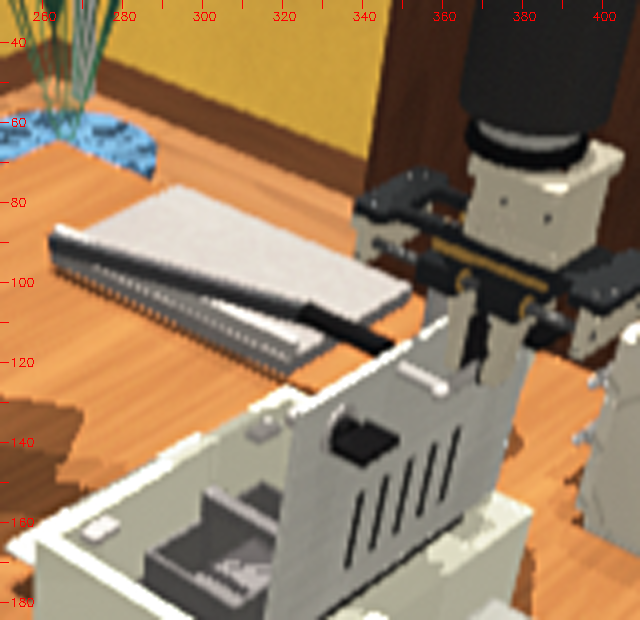

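The panel is upright (about 1.6 rad). Releasing with a small opening and going straight up.

Emit:
apply_moves(
  deltas=[
    {"tx": 0, "ty": 0, "tz": 0, "turn": 0, "gripper": 0.02},
    {"tx": 0, "ty": 0, "tz": 0, "turn": 0, "gripper": 0.02},
    {"tx": 0, "ty": -0.01, "tz": 0, "turn": 0, "gripper": 0.02},
    {"tx": 0, "ty": -0.04, "tz": 0, "turn": 0, "gripper": 0.02},
    {"tx": 0, "ty": -0.08, "tz": 0, "turn": 0, "gripper": 0.02},
  ],
)

```text
time_s: 13.6
tcp_pos: [0.6904, 0.1828, 0.415]
eef_rot: [-89.8, 0.1, 89.6]
contact_force: [0.8, -0.4, 0.4]
gripper_width: 0.0199
```

Emit:
apply_moves(
  deltas=[
    {"tx": 0, "ty": -0.03, "tz": 0.02, "turn": 0.1, "gripper": 0.04},
    {"tx": 0, "ty": -0.03, "tz": 0.06, "turn": 0.22, "gripper": 0.04},
    {"tx": 0, "ty": -0.03, "tz": 0.1, "turn": 0.34, "gripper": 0.04},
    {"tx": 0, "ty": -0.03, "tz": 0.14, "turn": 0.46, "gripper": 0.04},
    {"tx": 0, "ty": -0.03, "tz": 0.17, "turn": 0.58, "gripper": 0.04},
  ],
)

```text
time_s: 14.1
tcp_pos: [0.5191, 0.1837, 0.4467]
eef_rot: [-90.0, -0.1, 56.1]
contact_force: [-0.6, 0.8, 0.8]
gripper_width: 0.0394
```

```bash
python3 -c "
from h import *
s=r.get_state();print(s['time_s'],s['tcp_pos'],s['joints'],s['contact_force'],s['gripper_width'])
p,d=capture('side');crop(p,230,60,390,215,4,'pics/s12.png')
p,d=capture('top');crop(p,100,110,240,255,5,'pics/t12.png')
"
```

```text
14.1 [0.51908977 0.18373538 0.4466666 ] [ 3.98692852e+01  4.95912716e+00  6.14467172e+00 -9.85982282e-03
 -9.10775296e+01 -7.38011312e+01] [-0.58116709  0.79825786  0.78017648] 0.03938859323858283
```

View pics/s12.png

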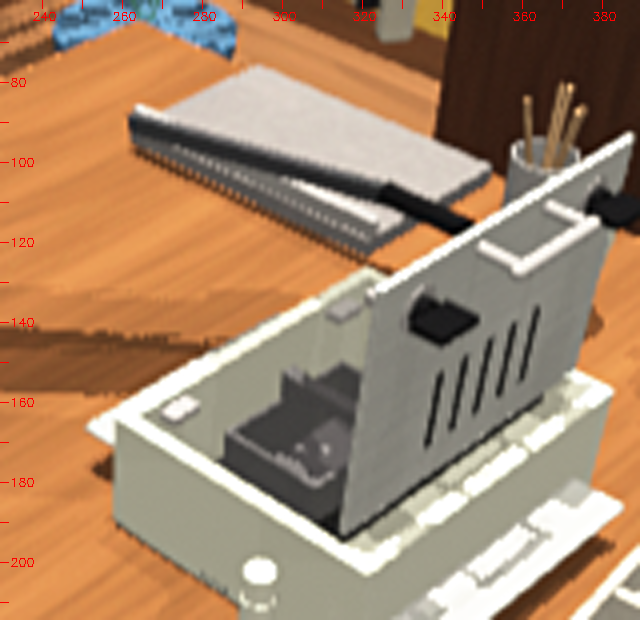

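View pics/t12.png

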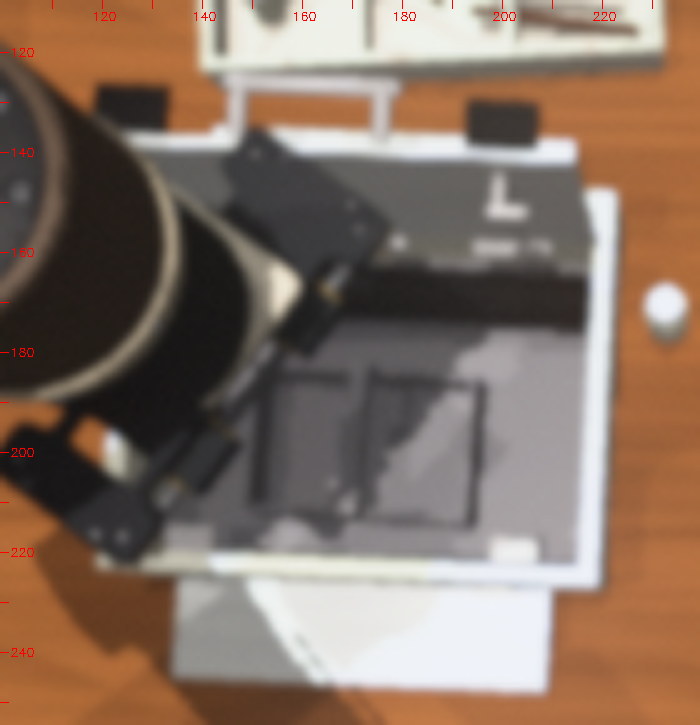

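Panel stands upright by itself and the bin is visible around top-view (173,200), partly hidden by the arm. I'll step aside while turning, then look again.

Emit:
apply_moves(
  deltas=[
    {"tx": 0.007, "ty": 0, "tz": 0.029, "turn": 0.14, "gripper": 0.04},
    {"tx": 0.014, "ty": 0, "tz": 0.058, "turn": 0.28, "gripper": 0.04},
    {"tx": 0.021, "ty": 0, "tz": 0.087, "turn": 0.42, "gripper": 0.04},
    {"tx": 0.028, "ty": 0, "tz": 0.116, "turn": 0.56, "gripper": 0.04},
    {"tx": 0.035, "ty": 0, "tz": 0.144, "turn": 0.7, "gripper": 0.04},
  ],
)

```text
time_s: 14.7
tcp_pos: [0.4201, 0.2938, 0.446]
eef_rot: [-90.0, -0.0, 15.9]
contact_force: [0.1, -0.7, -0.5]
gripper_width: 0.0403
```

```bash
python3 -c "
from h import *
s=r.get_state();print(s['time_s'],s['tcp_pos'],s['eef_rot'])
p,d=capture('top');np.savez('top13.npz',p=p,d=d);crop(p,120,160,240,250,6,'pics/t13.png')
p,d=capture('side');np.savez('side13.npz',p=p,d=d);crop(p,270,130,350,210,8,'pics/s13.png')
"
```

```text
14.7 [0.4201111  0.2938403  0.44597376] [-8.99653166e+01 -3.05769278e-02  1.59352427e+01]
```

View pics/t13.png

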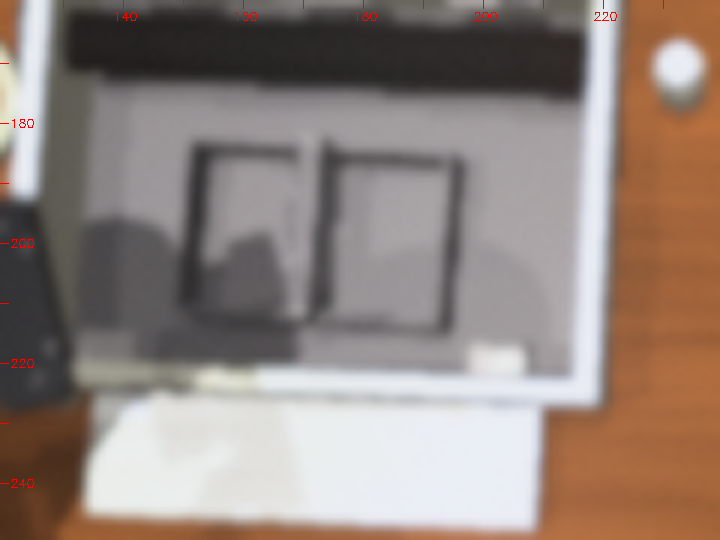

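View pics/s13.png

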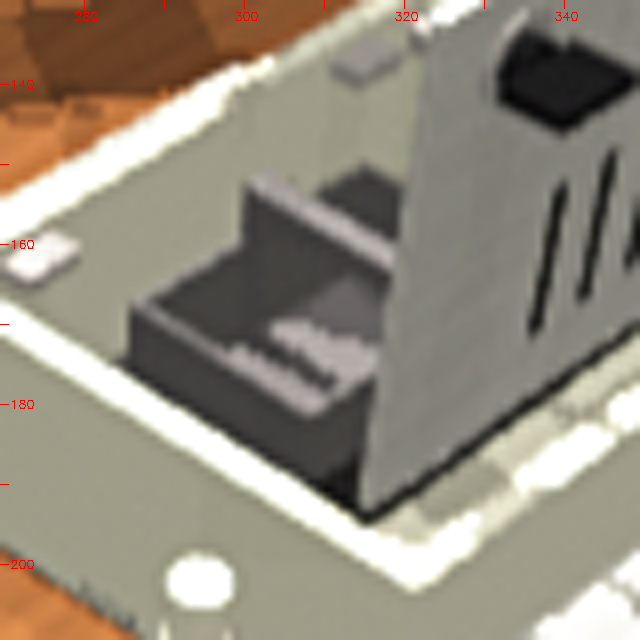

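Top: handle bar runs from about (171,182) to (168.5,213), rim corners (151.5,183.5), (196.5,186), (194.5,215), (149.5,212). Side: front bar end (302,152), rim corners (286,167.5), (308.5,181).

Run:
```python
from h import *
from scipy.optimize import least_squares
obs=[('top',151.5,183.5,.05,.075,.072),('top',196.5,186,.05,-.075,.072),('top',194.5,215,-.05,-.075,.072),('top',149.5,212,-.05,.075,.072),
('top',171.2,182,.05,0,.1),('top',168.7,213,-.05,0,.1),('side',286,167.5,-.05,-.075,.072),('side',308.5,181,.05,-.075,.072),('side',302,152,-.05,0,.1)]
def f(p):
    M=R.from_euler('z',p[2]).as_matrix()
    return np.concatenate([(proj(n,M@np.array([a,b,c])+[p[0],p[1],0])-[u,v]) for n,u,v,a,b,c in obs])
o=least_squares(f,[.48,.18,0]);print(o.x,np.degrees(o.x[2]),o.fun.round(1))
d=np.load('top13.npz')['d']
for u,v in[(170,190),(170,198),(169.5,206)]:print(px('top',np.array(float(u)),np.array(float(v)),depth=np.array(d[v,int(u)])))
plan(o.x[0],o.x[1],.20,np.degrees(o.x[2]))
```

```text
[ 0.51283454  0.18773824 -0.02448872] -1.4031005649724975 [-0.6 -1.1 -0.9 -1.3 -0.9 -0.6 -1.1  0.1  0.6  0.5  0.8 -0.2 -1.  -0.
 -0.8  0.4 -1.4 -0.4]
[0.53774905 0.19130004 0.09983852]
[0.51136555 0.18993473 0.09990458]
[0.48496999 0.18992637 0.10149785]
now [0.4194 0.2949 0.4459] 16.08 -> tx 0.0601 ty 0.2459 tz -0.1289 turn 0.305 t 14.8
```

Emit:
apply_moves(
  deltas=[
    {"tx": 0.015, "ty": 0.03, "tz": -0.032, "turn": 0.1, "gripper": 0.04},
    {"tx": 0.03, "ty": 0.07, "tz": -0.064, "turn": 0.2, "gripper": 0.04},
    {"tx": 0.045, "ty": 0.11, "tz": -0.096, "turn": 0.305, "gripper": 0.04},
    {"tx": 0.0595, "ty": 0.15, "tz": -0.128, "turn": 0.305, "gripper": 0.04},
    {"tx": 0.0595, "ty": 0.19, "tz": -0.128, "turn": 0.305, "gripper": 0.04},
  ],
  newtons=30,
)

```text
time_s: 15.3
tcp_pos: [0.5163, 0.1847, 0.2553]
eef_rot: [-89.9, -0.2, -1.3]
contact_force: [0.4, 0.7, 0.3]
gripper_width: 0.0399
```

```bash
python3 -c "
from h import *
plan(.512,.1885,.09,-1.4)
p,d=capture('side');crop(p,250,70,360,190,6,'pics/s14.png')
"
```

```text
now [0.5163 0.1847 0.2553] -1.25 -> tx -0.0044 ty 0.1653 tz 0.0037 turn 0.003 t 15.3
```

View pics/s14.png

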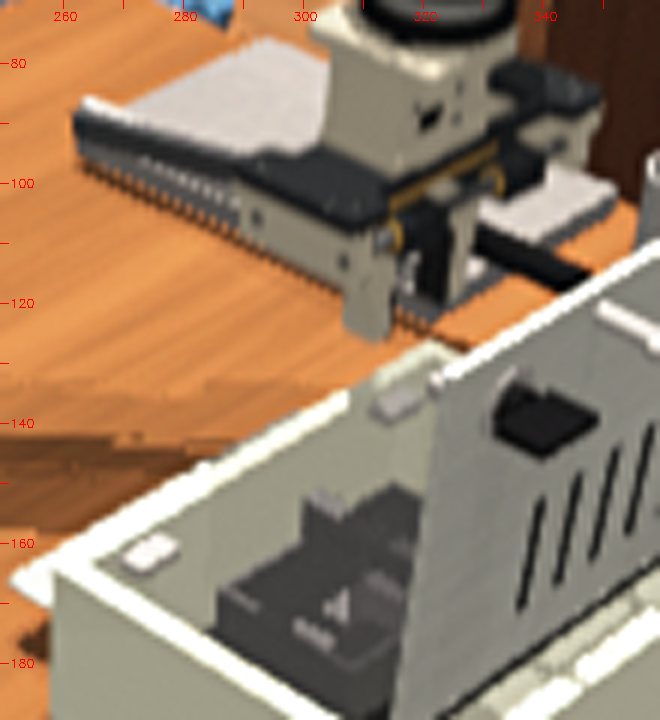

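Emit:
apply_moves(
  deltas=[
    {"tx": 0, "ty": 0.04, "tz": 0, "turn": 0, "gripper": 0.04},
    {"tx": 0, "ty": 0.075, "tz": 0, "turn": 0, "gripper": 0.04},
    {"tx": 0, "ty": 0.1, "tz": 0, "turn": 0, "gripper": 0.04},
    {"tx": 0, "ty": 0.1, "tz": 0, "turn": 0, "gripper": 0.04},
  ],
)

```text
time_s: 15.75
tcp_pos: [0.5126, 0.1859, 0.153]
eef_rot: [-90.2, 0.3, -1.2]
contact_force: [0.4, 0.5, 0.4]
gripper_width: 0.04
```

```bash
python3 -c "
from h import *
plan(.512,.189,.09,-1.4)
"
```

```text
now [0.5126 0.1859 0.153 ] -1.2 -> tx -0.0007 ty 0.0630 tz 0.0031 turn 0.004 t 15.75
```

Emit:
apply_moves(
  deltas=[
    {"tx": 0, "ty": 0.03, "tz": 0.0025, "turn": 0, "gripper": 0.04},
    {"tx": 0, "ty": 0.055, "tz": 0.0025, "turn": 0, "gripper": 0.04},
    {"tx": 0, "ty": 0.062, "tz": 0.0025, "turn": 0, "gripper": 0.04},
    {"tx": 0, "ty": 0.062, "tz": 0.0025, "turn": 0, "gripper": 0.03},
    {"tx": 0, "ty": 0.062, "tz": 0.0025, "turn": 0, "gripper": 0.03},
  ],
)

```text
time_s: 16.25
tcp_pos: [0.5151, 0.1899, 0.0951]
eef_rot: [-89.9, -0.1, -1.2]
contact_force: [-0.5, -0.4, -0.1]
gripper_width: 0.0316
```

```bash
python3 -c "
from h import *
plan(.512,.189,.09,-1.4)
p,d=capture('side');crop(p,250,70,360,190,6,'pics/s15.png')
"
```

```text
now [0.5151 0.1899 0.0951] -1.22 -> tx -0.0031 ty 0.0051 tz -0.0010 turn 0.003 t 16.25
```

View pics/s15.png

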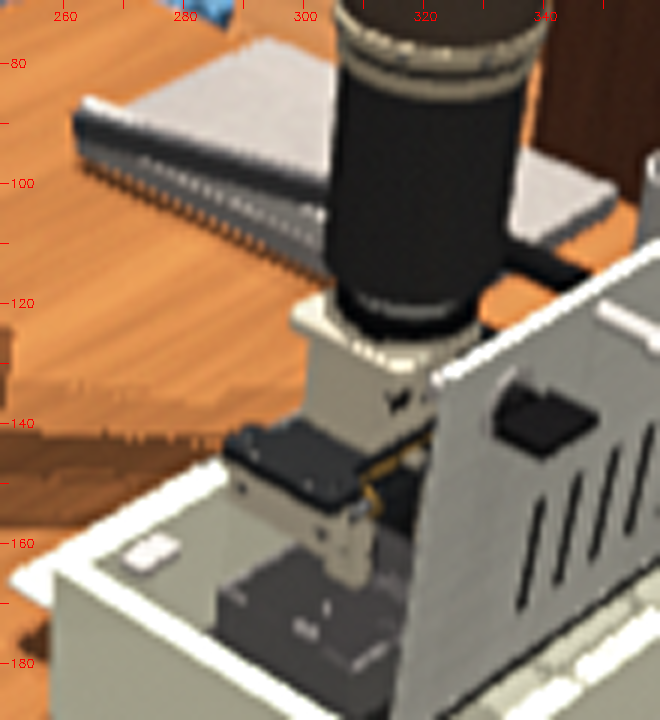

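Fingers straddle the bar inside the bin. Closing.

Emit:
apply_moves(
  deltas=[
    {"tx": 0, "ty": 0.003, "tz": 0, "turn": 0, "gripper": 0},
    {"tx": 0, "ty": 0.003, "tz": 0, "turn": 0, "gripper": 0},
    {"tx": 0, "ty": 0.003, "tz": 0, "turn": 0, "gripper": 0},
    {"tx": 0, "ty": 0.003, "tz": 0, "turn": 0, "gripper": 0},
    {"tx": 0, "ty": 0.003, "tz": 0, "turn": 0, "gripper": 0},
  ],
  newtons=40,
)

```text
time_s: 16.8
tcp_pos: [0.5141, 0.1892, 0.0906]
eef_rot: [-90.0, -0.0, -1.3]
contact_force: [-1.3, -1.4, 6.1]
gripper_width: 0.0137
```

Emit:
apply_moves(
  deltas=[
    {"tx": 0, "ty": 0, "tz": 0, "turn": 0, "gripper": 0},
    {"tx": 0, "ty": -0.01, "tz": 0, "turn": 0, "gripper": 0},
    {"tx": 0, "ty": -0.025, "tz": 0, "turn": 0, "gripper": 0},
    {"tx": 0, "ty": -0.04, "tz": 0, "turn": 0, "gripper": 0},
  ],
)

```text
time_s: 17.2
tcp_pos: [0.5135, 0.1889, 0.1304]
eef_rot: [-90.0, 0.1, -1.3]
contact_force: [0.5, 0.4, -2.2]
gripper_width: 0.0139
```

```bash
python3 -c "
from h import *
s=r.get_state();print(s['tcp_pos'],s['contact_force'],s['moment'],s['gripper_width'])
p,d=capture('side');crop(p,250,70,360,190,6,'pics/s16.png')
"
```

```text
[0.51349355 0.18892955 0.13040915] [ 0.5393227   0.38355979 -2.17378198] [ 0.06181591 -0.13128915 -0.00719932] 0.013939066314535863
```

View pics/s16.png

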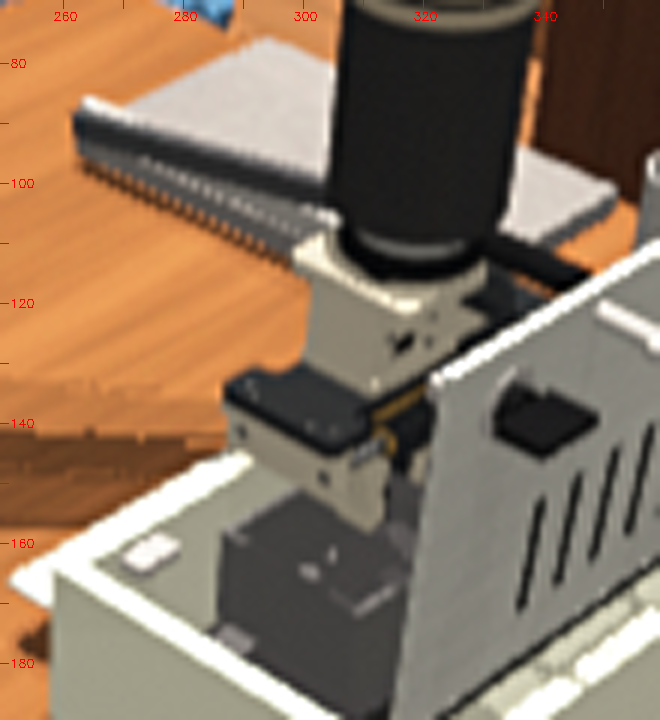

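The bin is lifting level with the gripper (width 13.9 mm, about 2.2 N). Lifting clear.

Emit:
apply_moves(
  deltas=[
    {"tx": 0, "ty": -0.025, "tz": 0, "turn": 0, "gripper": 0},
    {"tx": 0, "ty": -0.05, "tz": 0, "turn": 0, "gripper": 0},
    {"tx": 0, "ty": -0.075, "tz": 0, "turn": 0, "gripper": 0},
    {"tx": 0, "ty": -0.1, "tz": 0, "turn": 0, "gripper": 0},
    {"tx": 0, "ty": -0.125, "tz": 0, "turn": 0, "gripper": 0},
  ],
)

```text
time_s: 17.75
tcp_pos: [0.5134, 0.189, 0.2557]
eef_rot: [-90.0, 0.1, -1.3]
contact_force: [-0.6, 0.4, -3.4]
gripper_width: 0.0133
```

```bash
python3 -c "
from h import *
plan(.468,-.352,.25,-1.4)
print(r.get_state()['gripper_width'],r.get_state()['joints'])
"
```

```text
now [0.5134 0.189  0.2557] -1.28 -> tx -0.0334 ty 0.0057 tz -0.5419 turn 0.002 t 17.75
0.013263568979336738 [ 4.07124863e+01  8.08115933e+00 -1.44404704e+01 -3.22544245e-02
 -6.75227948e+01 -1.31979140e+02]
```

Emit:
apply_moves(
  deltas=[
    {"tx": -0.002, "ty": 0, "tz": -0.01, "turn": 0, "gripper": 0},
    {"tx": -0.005, "ty": 0, "tz": -0.03, "turn": 0, "gripper": 0},
    {"tx": -0.01, "ty": 0, "tz": -0.06, "turn": 0, "gripper": 0},
    {"tx": -0.015, "ty": 0, "tz": -0.09, "turn": 0, "gripper": 0},
    {"tx": -0.02, "ty": 0, "tz": -0.12, "turn": 0, "gripper": 0},
  ],
)

```text
time_s: 18.25
tcp_pos: [0.4896, 0.0674, 0.2535]
eef_rot: [-90.1, 0.2, -1.3]
contact_force: [1.6, 0.1, -2.2]
gripper_width: 0.0138
```

Emit:
apply_moves(
  deltas=[
    {"tx": -0.003, "ty": 0, "tz": -0.03, "turn": 0, "gripper": 0},
    {"tx": -0.006, "ty": 0, "tz": -0.06, "turn": 0, "gripper": 0},
    {"tx": -0.009, "ty": 0, "tz": -0.09, "turn": 0, "gripper": 0},
    {"tx": -0.012, "ty": 0, "tz": -0.12, "turn": 0, "gripper": 0},
    {"tx": -0.013, "ty": 0, "tz": -0.15, "turn": 0, "gripper": 0},
  ],
)

```text
time_s: 18.75
tcp_pos: [0.4729, -0.082, 0.2537]
eef_rot: [-90.0, 0.1, -1.3]
contact_force: [1.4, 0.7, -2.2]
gripper_width: 0.0134
```

Emit:
apply_moves(
  deltas=[
    {"tx": 0, "ty": 0, "tz": -0.03, "turn": 0, "gripper": 0},
    {"tx": 0, "ty": 0, "tz": -0.06, "turn": 0, "gripper": 0},
    {"tx": 0, "ty": 0, "tz": -0.09, "turn": 0, "gripper": 0},
    {"tx": 0, "ty": 0, "tz": -0.12, "turn": 0, "gripper": 0},
    {"tx": 0, "ty": 0, "tz": -0.15, "turn": 0, "gripper": 0},
  ],
)

```text
time_s: 19.25
tcp_pos: [0.4696, -0.2316, 0.2535]
eef_rot: [-90.0, 0.1, -1.3]
contact_force: [1.6, 0.7, -1.8]
gripper_width: 0.0135
```

Emit:
apply_moves(
  deltas=[
    {"tx": 0, "ty": 0, "tz": -0.03, "turn": 0, "gripper": 0},
    {"tx": 0, "ty": 0, "tz": -0.06, "turn": 0, "gripper": 0},
    {"tx": 0, "ty": 0, "tz": -0.09, "turn": 0, "gripper": 0},
    {"tx": 0, "ty": 0, "tz": -0.11, "turn": 0, "gripper": 0},
    {"tx": 0, "ty": 0, "tz": -0.122, "turn": 0, "gripper": 0},
  ],
)

```text
time_s: 19.75
tcp_pos: [0.467, -0.3534, 0.2532]
eef_rot: [-89.9, 0.2, -1.4]
contact_force: [0.3, 1.0, -3.3]
gripper_width: 0.014
```

```bash
python3 -c "
from h import *
plan(.468,-.352,.084,-1.4)
print(r.get_state()['gripper_width'],r.get_state()['joints'])
p,d=capture('side');crop(p,80,130,260,310,4,'pics/s17.png')
"
```

```text
now [ 0.467  -0.3534  0.2532] -1.39 -> tx 0.0010 ty 0.1692 tz 0.0015 turn 0.000 t 19.75
0.014011811338775371 [-1.80197810e+01  1.19421507e+01 -9.96956340e+00 -2.75649880e-02
 -6.82727971e+01 -7.33607964e+01]
```

View pics/s17.png

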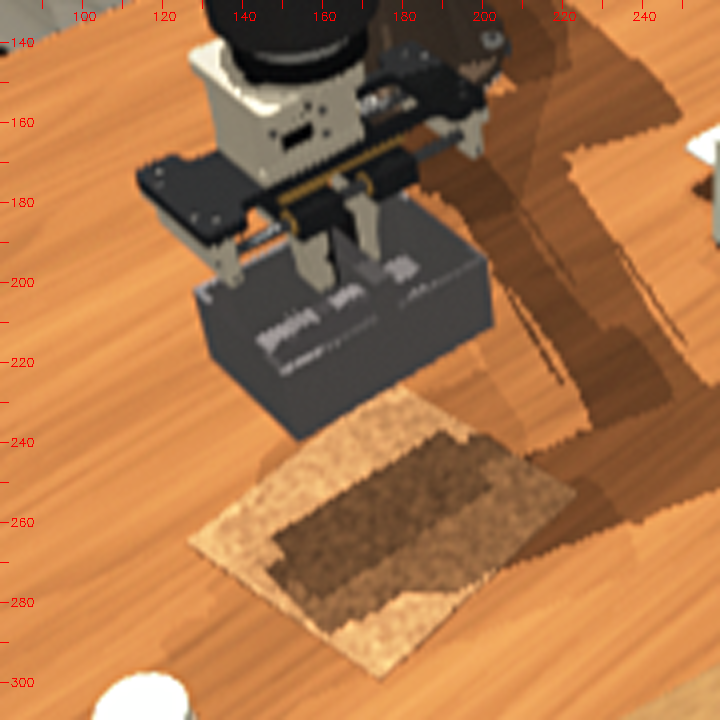

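Bin hangs level over the mat. Lowering.

Emit:
apply_moves(
  deltas=[
    {"tx": 0, "ty": 0.02, "tz": 0.001, "turn": 0, "gripper": 0},
    {"tx": 0, "ty": 0.05, "tz": 0.001, "turn": 0, "gripper": 0},
    {"tx": 0, "ty": 0.08, "tz": 0.001, "turn": 0, "gripper": 0},
    {"tx": 0, "ty": 0.11, "tz": 0.001, "turn": 0, "gripper": 0},
    {"tx": 0, "ty": 0.135, "tz": 0.001, "turn": 0, "gripper": 0},
  ],
)

```text
time_s: 20.3
tcp_pos: [0.4674, -0.3501, 0.1179]
eef_rot: [-89.9, 0.1, -1.3]
contact_force: [0.1, 0.9, -3.3]
gripper_width: 0.0136
```

Emit:
apply_moves(
  deltas=[
    {"tx": 0, "ty": 0.01, "tz": 0, "turn": 0, "gripper": 0},
    {"tx": 0, "ty": 0.018, "tz": 0, "turn": 0, "gripper": 0},
    {"tx": 0, "ty": 0.024, "tz": 0, "turn": 0, "gripper": 0},
    {"tx": 0, "ty": 0.028, "tz": 0, "turn": 0, "gripper": 0},
    {"tx": 0, "ty": 0.03, "tz": 0, "turn": 0, "gripper": 0},
  ],
)

```text
time_s: 20.8
tcp_pos: [0.4693, -0.351, 0.0906]
eef_rot: [-90.0, -0.1, -1.3]
contact_force: [-0.4, -0.7, -2.5]
gripper_width: 0.0136
```

```bash
python3 -c "
from h import *
s=r.get_state();print(s['tcp_pos'],s['contact_force'],s['moment'],s['gripper_width'])
"
```

```text
[ 0.46927993 -0.35104246  0.09057947] [-0.35883306 -0.69150844 -2.52390959] [ 0.00533466 -0.09590065  0.02401896] 0.013581434716725689
```

Emit:
apply_moves(
  deltas=[
    {"tx": 0, "ty": 0.002, "tz": 0, "turn": 0, "gripper": 0},
    {"tx": 0, "ty": 0.004, "tz": 0, "turn": 0, "gripper": 0},
    {"tx": 0, "ty": 0.005, "tz": 0, "turn": 0, "gripper": 0},
    {"tx": 0, "ty": 0.006, "tz": 0, "turn": 0, "gripper": 0},
  ],
)

```text
time_s: 21.2
tcp_pos: [0.469, -0.351, 0.0843]
eef_rot: [-90.0, -0.0, -1.3]
contact_force: [0.6, -0.3, -3.1]
gripper_width: 0.0139
```

Emit:
apply_moves(
  deltas=[
    {"tx": 0, "ty": 0.001, "tz": 0, "turn": 0, "gripper": 0},
    {"tx": 0, "ty": 0.002, "tz": 0, "turn": 0, "gripper": 0},
  ],
)

```text
time_s: 21.4
tcp_pos: [0.469, -0.351, 0.0826]
eef_rot: [-90.0, -0.0, -1.3]
contact_force: [-3.0, 5.1, 9.9]
gripper_width: 0.0136
```

Contact with the mat (+10 N). Releasing gently and retreating upward.

Emit:
apply_moves(
  deltas=[
    {"tx": 0, "ty": -0.001, "tz": 0, "turn": 0, "gripper": 0.02},
    {"tx": 0, "ty": -0.001, "tz": 0, "turn": 0, "gripper": 0.03},
    {"tx": 0, "ty": -0.001, "tz": 0, "turn": 0, "gripper": 0.04},
    {"tx": 0, "ty": -0.001, "tz": 0, "turn": 0, "gripper": 0.04},
    {"tx": 0, "ty": -0.001, "tz": 0, "turn": 0, "gripper": 0.04},
  ],
)

```text
time_s: 21.9
tcp_pos: [0.469, -0.351, 0.0832]
eef_rot: [-90.0, -0.0, -1.3]
contact_force: [-0.7, 0.5, -0.1]
gripper_width: 0.0393
```

Emit:
apply_moves(
  deltas=[
    {"tx": 0, "ty": -0.02, "tz": 0, "turn": 0, "gripper": 0.04},
    {"tx": 0, "ty": -0.05, "tz": 0, "turn": 0, "gripper": 0.04},
    {"tx": 0, "ty": -0.09, "tz": 0, "turn": 0, "gripper": 0.04},
    {"tx": -0.02, "ty": -0.13, "tz": 0.03, "turn": 0, "gripper": 0.04},
    {"tx": -0.03, "ty": -0.17, "tz": 0.07, "turn": 0, "gripper": 0.04},
  ],
)

```text
time_s: 22.4
tcp_pos: [0.4414, -0.2881, 0.2465]
eef_rot: [-90.0, 0.0, -1.4]
contact_force: [1.5, 0.2, 0.8]
gripper_width: 0.0406
```

Emit:
apply_moves(
  deltas=[
    {"tx": -0.01, "ty": -0.02, "tz": 0.04, "turn": 0, "gripper": 0.04},
    {"tx": -0.01, "ty": -0.04, "tz": 0.08, "turn": 0, "gripper": 0.04},
    {"tx": -0.01, "ty": -0.04, "tz": 0.12, "turn": 0, "gripper": 0.04},
    {"tx": -0.01, "ty": -0.04, "tz": 0.12, "turn": 0, "gripper": 0.04},
  ],
)

```text
time_s: 22.8
tcp_pos: [0.4353, -0.1646, 0.2866]
eef_rot: [-89.9, -0.2, -1.1]
contact_force: [-0.0, -0.7, -0.7]
gripper_width: 0.0398
```

Run:
```python
from h import *
s=r.get_state();print(s['time_s'],s['tcp_pos'],s['contact_force'],s['qd'].round(2))
for n in('side','top'):
    p,d=capture(n);np.savez(n+'18.npz',p=p,d=d);cv2.imwrite(f'pics/{n}18.png',cv2.resize(p[:,:,::-1],(800,600),interpolation=cv2.INTER_CUBIC))
```

```text
22.8 [ 0.43533127 -0.16460862  0.2866162 ] [-0.04044491 -0.67674632 -0.72662186] [-3.69  2.27  0.36  0.74  0.11  5.01]
```

View pics/side18.png

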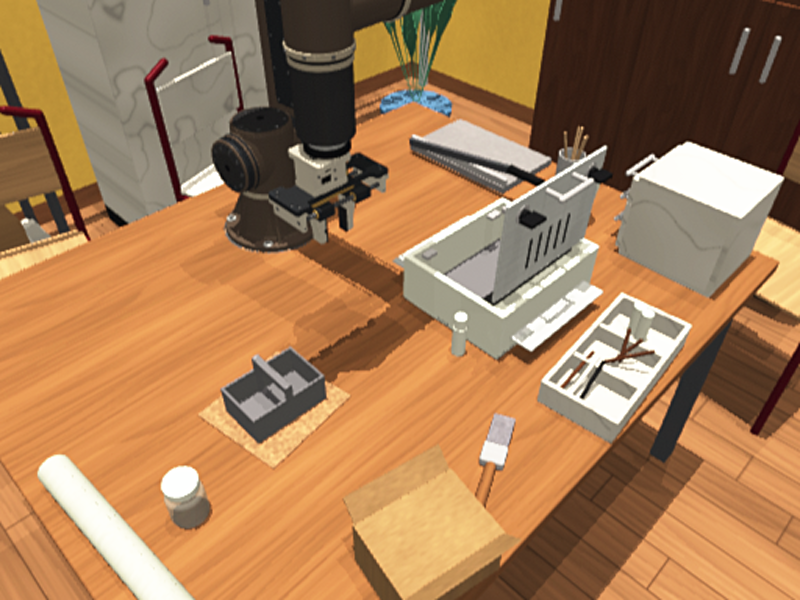

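View pics/top18.png

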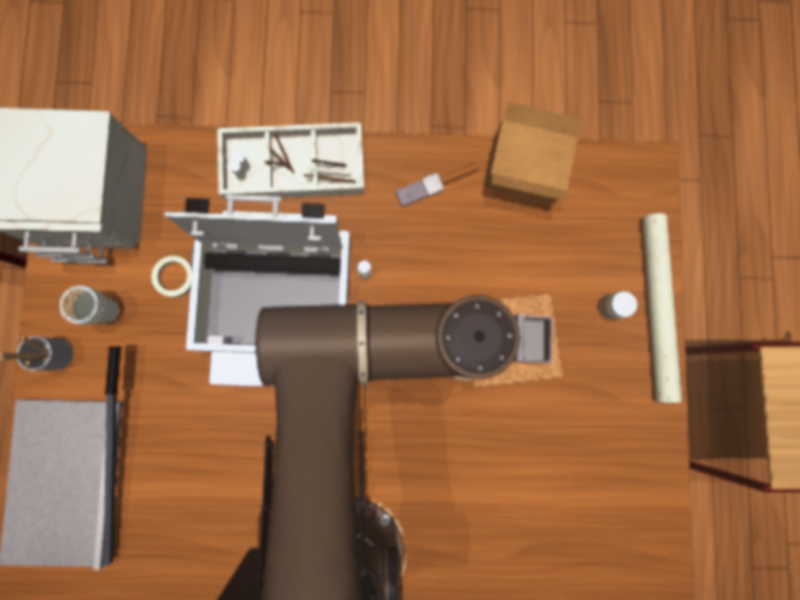

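The bin stands upright on the mat at side view (273,395). The panel is upright, both wings are crosswise, and the glue stick, tape roll and jar are in place. The arm is clear, so I'm handing in.

Run:
```python
from h import *
s=r.get_state();print(s['time_s'],s['qd'].round(2),s['contact_force'].round(1))
# side rim corners of bin (z=.064), read off 800x600 picture
c=px('side',np.array([262,326,222.5,287.])*.64-.18,np.array([441,378.5,392,350.])*.64-.18,z=.064);print(c.round(3))
print(r.close_job())
```

```text
22.9 [-2.15  1.24  0.29  0.1   0.17  0.42] [ 0.1 -0.3 -0.7]
[[ 0.561 -0.44   0.064]
 [ 0.53  -0.279  0.064]
 [ 0.428 -0.426  0.064]
 [ 0.426 -0.284  0.064]]
the job is handed in; nothing more can be done
None
```

I handed the job in at 22.9 s of the 72 s allowed; the interface gives no verdict.

**What I did:** I turned both fasteners about 88° to unlocked with the panel shut. I then swung the panel up by its handle to about 1.6 rad, judged from the path and the pictures, and it stayed there when released. I lifted the bin out by its handle bar, with its underside about 0.17 m above the table. Last, I lowered it onto the mat until it touched (about 10 N) and let go.

**Last checks:**
- **Placing:** the gripper let go at (0.469, −0.351), against a mat centre of about (0.468, −0.352).
- **Pictures:** the bin stands upright on the mat, the panel is upright, and both wings are crosswise. The glue stick, tape roll and jar look unmoved; I judged that by eye and did not measure it.
- **Arm:** it is clear of everything, with the contact force near zero and joint speeds of 2°/s or less at hand-in.

**Checks that disagreed:**
- **Bin position:** a last rough reading of the bin's rim corners in the side view was inconsistent. One corner, probably read at the bin's base instead of its rim, came out several cm off. The average put the bin's centre at about (0.486, −0.357), 19 mm from the mat's centre and still within the 40 mm limit. I trust the release position more.
- **Panel swing:** part way up, the handle was about 4 mm outside the planned arc, with up to about 20 N of side force. I corrected the path from there.

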